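# Renew the gears of a drive unit and hang the spanners back on their rack

## Robot

A 6-joint arm with a two-finger parallel gripper is mounted at the origin on a cart in front of the work surface, level with it; the furniture and walls round the work are solid. World frame = base frame: x ahead of the robot, y to its left, z up, the work surface at z = 0. Lengths are in mm, angles in rad, forces in N, time in s.
With the tool pointing down it reaches from about 300 to 875 mm from the base axis. Payload 4.2 kg.
Tool frame: the origin (TCP) lies midway between the tips of the shut fingers; the grasp point (between the pads) lies 19 mm behind it; z points along the fingers, y is the line along which they close (so a half turn about z gives the same grasp; the last joint's range is limited). The gripper opens to 85 mm and grips with 20 to 120 N. Pads are 22 mm wide; open, the fingers measure 114 mm over their backs; the gripper's body (76 mm by 85 mm) begins 54 mm behind the grasp point. The pads swing forward as they close: fully open they stand 13 mm farther back than shut.
Start: joints at [-1.235, 0.32, 1.565, -0, 1.257, -0.02], TCP at [200.299, -539.001, 231.338] pointing down, gripper open.
Joint ranges: [-3.11, 3.11], [-0.84, 2.01], [0.21, 2.61], [-1.34, 4.49], [0.05, 2.63], [-2.56, 2.56]. Speed limits (rad/s): [2.57, 2.57, 3.14, 3.14, 3.14, 3.14].

## Interface

Orientations are given as a unit quaternion [w, x, y, z].
In Python, from workcell import bot, vision, spotter gives the robot as it stands.
- The arm moves only by the tool send_rows, never from a script. Its argument "deltas" is a list of rows, each a list of 7 numbers: the shift along the world's x, y, z in m, then the turn, a rotation vector about the world's x, y, z in rad, then the closure, from -1 (fully open) to 1 (shut), so that 0 is half open. A call has 1 to 10 rows; each row shifts and turns the commanded pose from where the row before left it; what a row does not reach is not made up. A row lasts 1/12 s, in which the tool goes at most 41.7 mm and 7.16 degrees, less where a joint would pass 70% of its speed; a pose out of reach is approached as far as the arm can. A call is refused whole if a number of a shift passes 0.0417 or a number of a turn 0.125, either way. A call with a gripper value outside its range is refused whole. The fingers move at their own pace and stop on an object; "newtons" is the grip in N (left out, the last holds). Time passes only in rows, so rows that do not move let the fingers close. It gives the time, the measured TCP pose, the force, the opening and the grip force at its end, in the units of the state.
- bot.sense(): the state, without advancing time (a new reading comes with each control period).
- vision.capture(name): name is "scene" or "top" or "wrist"; returns the picture (420x560x3 uint8, blue, green, red); there is no depth.
- vision.get_calibration(name): a dict with "fx", "fy", "cx", "cy" (pixels), "k1" (the pictures are not rectified: a ray, as slopes to the right and down, at radius r is drawn at 1 + k1 r^2 times it, then the intrinsics apply), "extrinsics" (4x4, takes a point from world to camera coordinates); the wrist camera has in their place "mount" (4x4, takes a point from camera to tool coordinates, whose origin is the TCP and whose axes are the flange's). Camera axes: x right, y up, looking along -z (the intrinsics and any distortion apply to the point x, -y, -z); pixel columns grow to the right and rows downward; lengths in mm; the calibration is good to about 2 mm. A picture is of the moment at which its call begins: read the wrist's pose just before it. get_calibration takes no time and is no camera call.
- bot.finish_job(): hands the job in; it is judged then, once.
Trained networks look in the newest picture that a camera, given by its name, has taken for a name from the list of things; names that differ only in an ending like _2 or _b are one class to them, and where a whole thing is asked for, a point or a joint stands for the part that bears it (a point fixed in the world has none). Each returns a list of dicts, best first, with "conf" (0 to 1); they miss things now and then, are a little off and sometimes report something else, mostly with a low value. They report only what shows in the picture. A call takes as long as a camera call.
- spotter.look_for(camera, thing): "pixel" ([column, row] in pixels, amid what is visible of it).
- spotter.cut_out(camera, thing): "region" (420x560 bool, what is visible of it) and "pixel" ([column, row] in pixels, amid what is visible of it).
- spotter.tip_of(camera, thing): "pixel" ([column, row] in pixels: a listed point, or the origin of a listed thing).
The state is a dict: "time_s": time; "joints": joint angles; "dq": joint speeds; "effort": joint torques, N m; "position": TCP position; "tcp_rot": TCP orientation; "wrist_force": force on the tool from outside, world axes, zero at the start; "moment": the same for the moment, N m; "gripper_width": finger opening in mm; "grasp_force": force on a finger pad.
Only numpy, scipy, OpenCV 4.12 (cv2) and the standard library are available. Lean on these libraries where they do the work, as an engineer would, in place of code of your own. Each camera call takes 0.05 s, during which the arm holds its last target. There are 200 camera calls.

## Task

The drive unit on the bench is open for new gears. Lift the worn dark gear off its shaft and lay it, hub up, in the round steel dish; put each of the two new gears, hub up, on the keyed shaft it fits, turning it until the key lets it drop fully home; then shut the cover. The spanners used for the job go back too: hang every one that lies on the mat by its ring on a free hook of the rack, one to a hook, before or after the rest, without knocking the spanners already hanging there or pushing the tape roll or the solder reel about.

Things in the scene. Friction and masses are not known exactly. Their poses are not given: they have to be found in the camera images.
- spanner_a: Short bright combination spanner lying flat on the 3 mm thick cutting mat: 112 mm from jaw to ring (centres), 7 mm thick, shank 12 mm wide, jaw end 28 mm wide, 60 g. Two or three spanners are present at a start. Origin at mid-shank (it balances there), mid-thickness; x points along the shank to the ring end, z out of a flat face (either face may lie up).
- spanner_a_ring (a point): Centre of spanner_a's ring, 56 mm along its x from the origin: hole 13 mm across, ring 21 mm outside.
- spanner_b: Middle bright combination spanner, as spanner_a but 124 mm from jaw to ring, jaw end 31 mm wide, 70 g; same 12 mm shank, same axes.
- spanner_b_ring (a point): Centre of spanner_b's ring, 62 mm along its x from the origin: hole 14 mm across, ring 23 mm outside.
- spanner_c: Long bright combination spanner, as spanner_a but 136 mm from jaw to ring, jaw end 34 mm wide, 85 g; same 12 mm shank, same axes.
- spanner_c_ring (a point): Centre of spanner_c's ring, 68 mm along its x from the origin: hole 15 mm across, ring 25 mm outside.
- rack: Grey steel rack, fixed: upright panel 252 mm wide, 240 mm high, on a base plate reaching 30 mm in front of it. Origin on the bench under the middle of the panel's front face, which looks along its -x. Seven hooks 36 mm apart, 0 to 6 from its +y end: each a 5 mm rod standing 10 mm out of the panel, then rising 28 mm, 60 degrees above level (out and up, -x +z). Hooks 0, 2, 4, 6 are taken.
- hung_a: Spanner already hanging on hook 0 (black). Origin at its ring's centre, z up. It is loose and hangs by its ring; lower ends of the four are 115 to 160 mm below.
- hung_b: Spanner already hanging on hook 2 (bright), as hung_a.
- hung_c: Spanner already hanging on hook 4 (black), as hung_a.
- hung_d: Spanner already hanging on hook 6 (bright), as hung_a.
- gear_case: Green open-topped gear case of the drive unit, fixed: 104 (x) x 168 (y) mm, walls 54 mm high, 6 mm thick; a black motor on its +y end. Origin under its centre. Two upright keyed shafts stand in it along its y axis. The cover is hinged along the top of the +x wall (away from the robot): hinge line 52 mm along x from the origin, 54 mm up.
- shaft_large_seat (a point): On the axis of the thicker shaft (16 mm diameter) at the shoulder that the large gear's underside rests on when home, 18 mm above the bench. Shaft top 46.5 mm above the bench, chamfered. Its key, 5.5 mm wide, stands out 2.8 mm and reaches from the shoulder up to 38 mm above the bench; it points 0.5 rad from the case's x towards the case's y.
- shaft_small_seat (a point): The same point of the thinner shaft (13 mm diameter), 56 mm from the other, for the small gear; same heights; its key is 4.2 mm wide, stands out 2.8 mm and points 0.6 rad from the case's x towards the case's -y.
- gear_large: New grey steel gear, 32 teeth, 68 mm across, 10 mm thick, eight-sided hub 30 mm across flats up to 24 mm above the underside; 0.28 kg. Bore 18.4 mm with keyway. Origin: centre of its underside, z up the hub, x through the keyway; hub flats face its +y and -y. The key enters when aligned within about 0.1 rad; else the gear stays up on the key, 20 mm high, and the cover cannot shut.
- gear_small: New brass gear with 24 teeth, 52 mm across and 10 mm thick, hub and keyway as on gear_large but bore 15.4 mm; 0.17 kg. Same origin and axes. Both new gears start on the 3 mm thick cutting mat, hub up.
- cover (a joint): Hinge of the gear case's flat cover, rad: 0 shut, 1.55 to 1.7 at the start (standing open, leaning away from the robot). Stiff: it stays where it is left and must be pushed all the way down. A knob stands 35 mm out of its outer face, 74 mm from the hinge, midway along. Cover 6 mm thick, about 104 mm from hinge to free edge, as wide as the case.
- gear_old: Worn dark steel gear, at the start keyed fully home on the thinner shaft. Shape, size, weight, origin and axes exactly as gear_small.
- parts_dish: Round pressed-steel dish standing on the bench, fixed: 77 mm across the rim, 17 mm high, sloping sides, flat floor 58 mm across and 2 mm thick. Origin under its centre. A small gear laid in it rests flat on the floor.
- tape_black: Bystander: roll of black tape lying flat, 53 mm across, 19 mm high, to be left alone.
- solder_reel: Bystander: blue and white reel of solder lying on its flange, 60 mm across, 38 mm high, to be left alone.
- hook1 (a point): Hook 1 of the rack: the middle of the rod at its bend, 10 mm in front of the panel, 200 mm above the bench. Free at the start. A spanner with its ring end towards the panel, tilted 30 degrees up, has its hole in line with the rising rod; slid down it and let go, it swings down to hang along the panel.
- hook3 (a point): Hook 3 of the rack: the middle of the rod at its bend, 10 mm in front of the panel, 200 mm above the bench. Free at the start. A spanner with its ring end towards the panel, tilted 30 degrees up, has its hole in line with the rising rod; slid down it and let go, it swings down to hang along the panel.
- hook5 (a point): Hook 5 of the rack: the middle of the rod at its bend, 10 mm in front of the panel, 200 mm above the bench. Free at the start. A spanner with its ring end towards the panel, tilted 30 degrees up, has its hole in line with the rising rod; slid down it and let go, it swings down to hang along the panel.

How it is judged:
By the outcome, as a careful person would: the job done as asked, in the order asked, and still so for the second after the job is handed in, with the robot touching nothing.
Of spanner_a, spanner_b, spanner_c only 2 to 3 are there at a start; the rules pass over those that are not, and their reading is None.
At some moment in a run one of spanner_a, spanner_b, spanner_c, gear_large, gear_small may be knocked a few centimetres aside while the robot is not near it.
It also fails if it takes over 208 s, if anything falls off the work surface, if the arm or the gripper's body presses on something with over 40 N, if the wrist force passes 120 N, or if a joint passes its speed limit or range.

## Working session

There is one attempt and no reset: what is moved stays moved. The work goes in short steps, Python scripts to look and compute and a tool call to move; the robot and the scene stay as the last step left them, time stands still between calls to the robot, and variables do not carry over. Pictures are saved under pics/ and viewed, at most 14 in all, crops included, and the job is handed in when it is done.

Besides the shell and the picture viewer there is one more tool, called after "Request:" as a command line: name --pt "numbers of a row" for each row, then --argument value for the rest. send_rows: Moves the arm, as the interface text tells. Its arguments: {"type":"object","properties":{"deltas":{"type":"array"},"newtons":{"type":"number"}},"required":["deltas"]}

```bash
ls; mkdir -p pics; python3 - <<'E'
from workcell import bot, vision, spotter
import cv2, numpy as np
np.set_printoptions(precision=4,suppress=True)
print(bot.sense())
for c in ("scene","top","wrist"):
    print(c, vision.get_calibration(c))
a=vision.capture("scene"); cv2.imwrite("pics/s0.png",a)
b=vision.capture("top"); cv2.imwrite("pics/t0.png",b)
E
```

```text
pics
{'time_s': 0.0, 'joints': array([-1.235 ,  0.3203,  1.5657, -0.    ,  1.2574, -0.02  ]), 'dq': array([ 0.0011,  0.0011,  0.0021, -0.0004, -0.0001, -0.0011]), 'effort': array([  0.0029, -41.5523, -23.4161,   0.0004,   0.0079,   0.    ]), 'position': array([ 200.1159, -538.5654,  230.4624]), 'tcp_rot': array([-0.0009,  0.9842,  0.177 , -0.0001]), 'wrist_force': array([ 0.3816, -0.5188,  0.5239]), 'moment': array([-0.0193, -0.0273, -0.0132]), 'grasp_force': 0.0, 'gripper_width': 85.69266543920932}
scene {'fx': 440.6928390862447, 'fy': 440.6928390862447, 'cx': 279.12265710167367, 'cy': 212.06865303167476, 'k1': -0.040133091021442295, 'extrinsics': array([[   -0.4668,    -0.8841,     0.0199,   320.9039],
       [    0.5415,    -0.2679,     0.7969,  -347.3985],
       [   -0.6992,     0.3828,     0.6038, -1005.6354],
       [    0.    ,     0.    ,     0.    ,     1.    ]])}
top {'fx': 406.35031012149994, 'fy': 406.35031012149994, 'cx': 283.57145008950346, 'cy': 215.23871756259, 'k1': -0.00022974518872043035, 'extrinsics': array([[    0.0053,    -1.    ,     0.0028,    94.9179],
       [    0.9968,     0.0055,     0.0791,  -525.0406],
       [   -0.0792,     0.0024,     0.9969, -1035.744 ],
       [    0.    ,     0.    ,     0.    ,     1.    ]])}
wrist {'fx': 291.7982439559836, 'fy': 291.7982439559836, 'cx': 277.2993188836588, 'cy': 211.23623260118708, 'k1': -0.025799268156516175, 'mount': array([[   0.0007,    0.9503,    0.3114,   79.5682],
       [   1.    ,   -0.001 ,    0.0006,   -0.6188],
       [   0.0009,    0.3114,   -0.9503, -142.7759],
       [   0.    ,    0.    ,    0.    ,    1.    ]])}
```

View pics/s0.png

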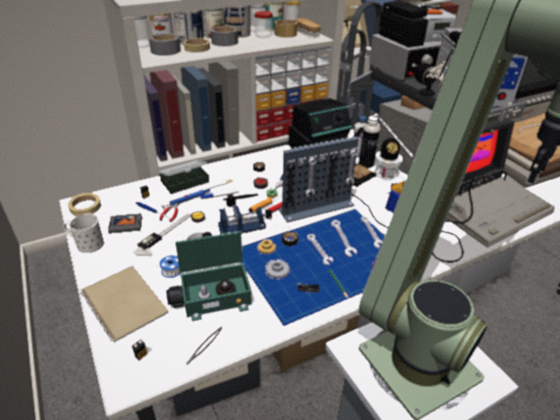

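View pics/t0.png

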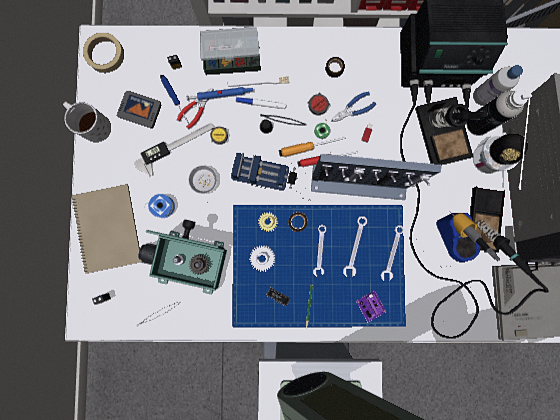

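```bash
cat > h.py <<'E'
from workcell import bot, vision, spotter
import cv2, numpy as np
from scipy.spatial.transform import Rotation as R
np.set_printoptions(precision=2,suppress=True)
def rot(q): return R.from_quat([q[1],q[2],q[3],q[0]])
def cam(name,st=None):
    c=vision.get_calibration(name)
    if name=="wrist":
        st=st or bot.sense(); T=np.eye(4); T[:3,:3]=rot(st["tcp_rot"]).as_matrix(); T[:3,3]=st["position"]
        W=T@c["mount"]
    else: W=np.linalg.inv(c["extrinsics"])
    return c,W
def ray(name,px,st=None):
    c,W=cam(name,st); px=np.asarray(px,float)
    d=np.array([(px[0]-c["cx"])/c["fx"],(px[1]-c["cy"])/c["fy"]]); u=d.copy()
    for _ in range(10): u=d/(1+c["k1"]*(u@u))
    return W[:3,3],W[:3,:3]@np.array([u[0],-u[1],-1.])
def onz(name,px,z,st=None):
    o,d=ray(name,px,st); return o+d*(z-o[2])/d[2]
def proj(name,P,st=None):
    c,W=cam(name,st); p=(np.linalg.inv(W)@np.append(P,1))[:3]
    u=np.array([p[0],-p[1]])/-p[2]; u=u*(1+c["k1"]*(u@u))
    return u*c["fx"]+[c["cx"],c["cy"]]
def tri(obs):
    A=np.zeros((3,3));b=np.zeros(3)
    for o,d in obs:
        d=d/np.linalg.norm(d);M=np.eye(3)-np.outer(d,d);A+=M;b+=M@o
    return np.linalg.solve(A,b)
E
python3 - <<'E'
from h import *
Z=dict(spanner_a=6.5,spanner_a_ring=6.5,gear_large=3,gear_small=3,gear_old=18,parts_dish=0,gear_case=0,shaft_large_seat=18,shaft_small_seat=18,rack=0,hook1=200,hook3=200,hook5=200,hung_a=200,tape_black=0,solder_reel=0)
for cname in("top","scene"):
  for n,z in Z.items():
    for r in spotter.tip_of(cname,n)[:5]:
        if r["conf"]>.2: print(cname,n,round(r["conf"],2),np.array(r["pixel"]),onz(cname,r["pixel"],z)[:2])
print(bot.sense()["time_s"])
E
```

```text
top spanner_a 0.88 [354.9 246.2] [445.3  -89.59]
top spanner_a 0.75 [393.4 254.4] [ 424.44 -190.2 ]
top spanner_a 0.73 [320.7 249.4] [436.47   0.06]
top spanner_a_ring 0.48 [321.2 227.4] [494.12  -1.36]
top gear_large 0.75 [357.4 169.9] [648.38 -98.62]
top gear_large 0.67 [197.6 265.9] [391.72 321.92]
top gear_large 0.66 [265.1 259.4] [409.56 145.52]
top gear_small 0.73 [267.9 223.8] [503.03 138.97]
top gear_small 0.39 [377.9 176.5] [ 630.89 -153.13]
top gear_old 0.82 [200.1 264.8] [395.26 312.44]
top gear_old 0.75 [163.5 204.3] [551.62 411.29]
top parts_dish 0.7 [201.4 177.7] [625.44 317.57]
top gear_case 0.73 [189.4 264.9] [394.08 344.11]
top shaft_large_seat 0.95 [177.4 257.3] [414.21 371.46]
top shaft_large_seat 0.55 [343.2 172.2] [639.13 -58.42]
top shaft_large_seat 0.49 [203.  179.3] [618.13 309.64]
top shaft_small_seat 0.6 [197.8 265.8] [392.67 318.31]
top shaft_small_seat 0.51 [376.6 174. ] [ 634.86 -146.25]
top rack 0.89 [359.8 183.5] [ 612.26 -105.26]
top hook1 0.85 [341.8 171.8] [605.82 -28.02]
top hook1 0.69 [406.8 175.9] [ 597.62 -169.45]
top hook1 0.67 [374.3 177.9] [59
[... 1409 characters left out ...]
6.63]
scene hook1 0.21 [290.9 165.7] [605.11   8.51]
scene hook3 0.82 [349.  155.2] [ 581.25 -184.07]
scene hook3 0.63 [305.7 163.8] [595.32 -36.63]
scene hook3 0.21 [290.9 165.7] [605.11   8.51]
scene hook5 0.82 [349.  155.2] [ 581.25 -184.07]
scene hook5 0.63 [305.7 163.8] [595.32 -36.63]
scene hook5 0.21 [290.9 165.7] [605.11   8.51]
scene hung_a 0.54 [289.2 165.3] [609.32  11.94]
scene hung_a 0.54 [312.9 163.6] [586.9  -56.67]
scene hung_a 0.52 [333.7 157. ] [ 592.64 -134.91]
scene tape_black 0.75 [291.4 242.9] [498.16  57.95]
scene tape_black 0.53 [318.4 206.1] [ 621.81 -115.05]
scene solder_reel 0.91 [172.1 269.1] [550.04 412.1 ]
scene solder_reel 0.34 [226.  290.6] [407.39 308.02]
1.7
```

Request:
send_rows --pt "0.016 0.034 0 0 0 -0.022 0" --pt "0.016 0.034 0 0 0 -0.022 0" --pt "0.016 0.034 0 0 0 -0.022 0" --pt "0.016 0.034 0 0 0 -0.022 0" --pt "0.016 0.034 0 0 0 -0.022 0" --pt "0.016 0.034 0 0 0 -0.022 0" --pt "0.016 0.034 0 0 0 -0.022 0" --pt "0.016 0.034 0 0 0 -0.022 0" --pt "0.016 0.034 -0.01 0 0 -0.022 0" --pt "0.016 0.034 -0.01 0 0 -0.022 0"

```text
time_s: 2.53
position: [361.1, -197.6, 211.9]
tcp_rot: [0.001, 0.998, 0.067, 0.001]
wrist_force: [1.7, 0.2, -0.5]
gripper_width: 42.4
grasp_force: 0.0
```

Request:
send_rows --pt "0.016 0.034 -0.01 0 0 -0.022 0" --pt "0.016 0.034 -0.01 0 0 -0.022 0" --pt "0.016 0.034 -0.01 0 0 -0.022 0" --pt "0.016 0.034 -0.01 0 0 -0.022 0" --pt "0.016 0.034 -0.01 0 0 -0.022 0" --pt "0.016 0.034 -0.01 0 0 -0.022 0" --pt "0 0 0 0 0 0 0" --pt "0 0 0 0 0 0 0"

```text
time_s: 3.2
position: [456.4, 6.4, 150.8]
tcp_rot: [0.0, 1.0, 0.004, -0.001]
wrist_force: [0.0, -1.4, 0.5]
gripper_width: 42.9
grasp_force: 0.0
```

```bash
python3 - <<'E'
from h import *
st=bot.sense(); print(st["position"],rot(st["tcp_rot"]).as_matrix(),st["joints"])
a=vision.capture("wrist"); cv2.imwrite("pics/w1.png",a)
Z=dict(spanner_a=6.5,spanner_a_ring=6.5,gear_large=3,gear_small=3,tape_black=0)
for n,z in Z.items():
    for r in spotter.tip_of("wrist",n)[:5]:
        if r["conf"]>.2: print(n,round(r["conf"],2),np.array(r["pixel"]),onz("wrist",r["pixel"],z,st)[:2])
E
```

```text
[456.42   6.41 150.79] [[ 1.    0.01 -0.  ]
 [ 0.01 -1.   -0.  ]
 [-0.    0.   -1.  ]] [-0.01  0.21  1.94 -0.    0.99  1.55]
spanner_a 0.87 [372.9 207.8] [446.02 -91.96]
spanner_a 0.76 [284.1 216.9] [435.26  -0.26]
spanner_a 0.61 [458.5 224.3] [ 428.5  -185.65]
spanner_a_ring 0.94 [284.  163.9] [490.49   0.72]
gear_small 0.62 [141.8 144.9] [507.63 140.45]
tape_black 0.47 [459.6 224.8] [ 425.49 -191.37]
```

View pics/w1.png

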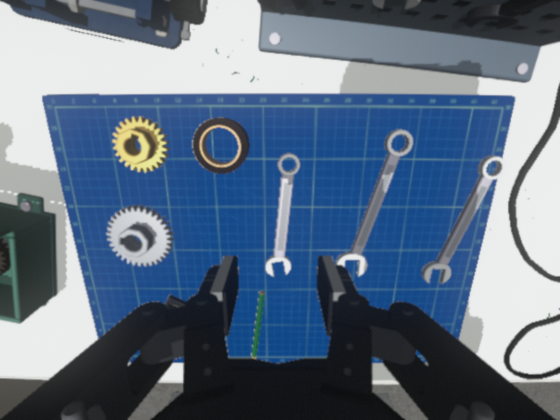

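```bash
python3 - <<'E'
from h import *
st=bot.sense()
for r,j in (((289,165),(278,267)),((399,143),(352,264)),((490.5,168),(437,272))):
    R_=onz("wrist",r,6.5,st);J=onz("wrist",j,6.5,st);d=R_-J
    print(R_[:2],J[:2],(R_+J)[:2]/2,np.hypot(*d[:2]),np.arctan2(d[1],d[0]))
print("base plate", onz("wrist",(261,49),3,st),onz("wrist",(527,77),3,st))
E
```

```text
[489.19  -7.05] [376.     3.46] [432.59  -1.8 ] 113.6824913521023 -0.09261732849189831
[ 511.05 -113.54] [379.82 -78.46] [445.43 -96.  ] 135.83123479524576 -0.26119248703029674
[ 487.33 -209.75] [ 369.56 -175.54] [ 428.45 -192.65] 122.63051277500291 -0.28266578289248695
base plate [592.84  19.37   3.  ] [ 572.53 -228.69    3.  ]
```

Request:
send_rows --pt "-0.005 -0.0016 -0.029 0 0 -0.02 0.2" --pt "-0.005 -0.0016 -0.029 0 0 -0.02 0.2" --pt "-0.005 -0.0016 -0.029 0 0 -0.02 0.2" --pt "-0.005 -0.0016 -0.029 0 0 -0.02 0.2" --pt "-0.004 -0.0016 -0.024 0 0 -0.02 0.2" --pt "0 0 0 0 0 0 0.2" --pt "0 0 0 0 0 0 0.2"

```text
time_s: 4.08
position: [431.8, -3.7, 11.2]
tcp_rot: [0.0, 0.999, -0.049, -0.001]
wrist_force: [0.9, 0.2, 1.3]
gripper_width: 34.3
grasp_force: 0.0
```

```bash
python3 - <<'E'
from h import *
st=bot.sense(); print(st["position"],st["gripper_width"],rot(st["tcp_rot"]).as_rotvec())
a=vision.capture("wrist"); cv2.imwrite("pics/w2.png",a)
for n in ("spanner_a","spanner_a_ring"):
    for r in spotter.tip_of("wrist",n)[:3]:
        print(n,round(r["conf"],2),np.array(r["pixel"]),onz("wrist",r["pixel"],6.5,st)[:2])
E
```

```text
[431.75  -3.67  11.15] 34.27980928115983 [ 3.14 -0.15 -0.  ]
spanner_a 0.66 [269.8 259.5] [434.56   0.82]
spanner_a 0.58 [436.6 224.6] [446.65 -91.65]
spanner_a_ring 0.92 [266.2 161.4] [489.46  -3.12]
```

View pics/w2.png

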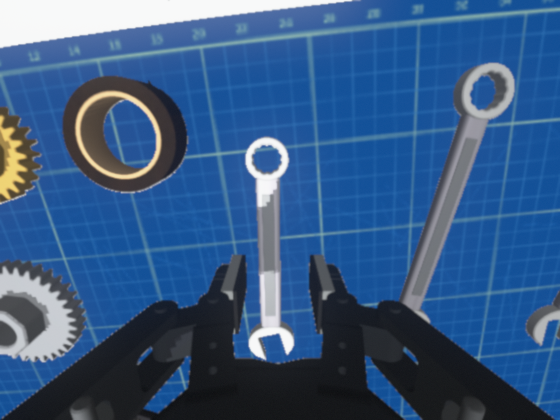

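Request:
send_rows --pt "0.002 0.005 -0.003 0 0 0.02 0.2" --pt "0.0005 0 -0.0035 0 0 0 0.2" --pt "0 0 0 0 0 0 1" --pt "0 0 0 0 0 0 1" --pt "0 0 0 0 0 0 1" --pt "0 0 0 0 0 0 1" --pt "0 0 0 0 0 0 1" --newtons 70

```text
time_s: 4.82
position: [435.0, 2.2, 5.2]
tcp_rot: [-0.0, 0.999, -0.038, 0.0]
wrist_force: [-0.8, 2.5, 6.2]
gripper_width: 9.2
grasp_force: 68.7
```

Request:
send_rows --pt "0 0 0.02 0 0 0 1" --pt "0 0 0.04 0 0 0 1" --pt "0 0 0.04 0 0 0 1" --pt "0 0 0.04 0 0 0 1" --pt "0 0 0.02 0 0 0 1" --pt "0 0 0 0 0 0 1"

```text
time_s: 5.32
position: [437.9, 1.9, 169.4]
tcp_rot: [0.0, 0.999, -0.038, 0.005]
wrist_force: [1.0, 0.0, -0.7]
gripper_width: 8.8
grasp_force: 68.7
```

```bash
cat >> h.py <<'E'
def goal(P,M,st=None):
    "delta from the measured pose to TCP P, rotation matrix M"
    st=st or bot.sense(); dp=np.asarray(P)-st["position"]
    rv=(R.from_matrix(M)*rot(st["tcp_rot"]).inv()).as_rotvec()
    print("dP mm",dp.round(1),"rv",rv.round(4),"rows>=",round(max(np.abs(dp).max()/40,np.abs(rv).max()/.12),1))
def hang(yaw):
    ex=np.array([np.cos(yaw),np.sin(yaw),0]);z=np.array([0,0,1.])
    x=.8660*ex+.5*z;u=-.5*ex+.8660*z;return np.stack([x,np.cross(-u,x),-u],1),u,ex
def intool(px,zt):
    "pixel of wrist picture -> tool-frame point on plane z=zt"
    c=vision.get_calibration("wrist");d=np.array([(px[0]-c["cx"])/c["fx"],(px[1]-c["cy"])/c["fy"]]);u=d
    for _ in range(10): u=d/(1+c["k1"]*(u@u))
    M=c["mount"];v=M[:3,:3]@np.array([u[0],-u[1],-1]);o=M[:3,3];return o+v*(zt-o[2])/v[2]
E
python3 - <<'E'
from h import *
st=bot.sense(); a=vision.capture("wrist"); cv2.imwrite("pics/w3.png",a)
for n in ("spanner_a_ring","spanner_a"):
  for r in spotter.tip_of("wrist",n)[:2]: print(n,r["conf"],r["pixel"],intool(r["pixel"],-2))
M,u,ex=hang(-.075); H=np.array([608,-34.5,200])
goal(H+60*u-30*ex-M@np.array([56,0,-2]),M,st)
E
```

```text
spanner_a_ring 0.94 [274.2, 166.4] [55.96 -2.07 -2.  ]
spanner_a_ring 0.6 [474.3, 132.0] [72.59 92.44 -2.  ]
spanner_a 0.72 [365.5, 179.3] [49.69 42.77 -2.  ]
spanner_a 0.64 [279.3, 267.0] [ 1.32  0.55 -2.  ]
dP mm [ 62.9 -28.3  52.8] rv [-0.04 -0.51  0.  ] rows>= 4.3
```

View pics/w3.png

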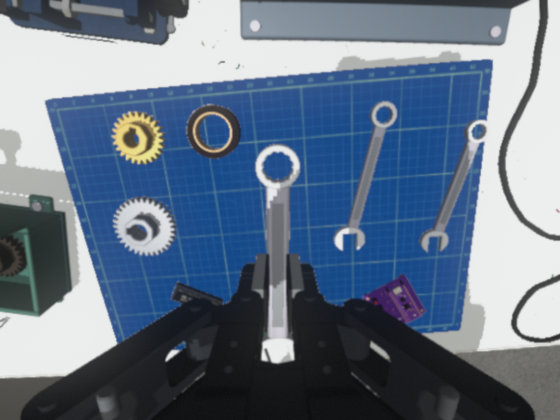

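Request:
send_rows --pt "0.0105 -0.0047 0.0088 -0.0067 -0.085 0 1" --pt "0.0105 -0.0047 0.0088 -0.0067 -0.085 0 1" --pt "0.0105 -0.0047 0.0088 -0.0067 -0.085 0 1" --pt "0.0105 -0.0047 0.0088 -0.0067 -0.085 0 1" --pt "0.0105 -0.0047 0.0088 -0.0067 -0.085 0 1" --pt "0.0105 -0.0047 0.0088 -0.0067 -0.085 0 1" --pt "0 0 0 0 0 0 1" --pt "0 0 0 0 0 0 1"

```text
time_s: 6.13
position: [496.0, -26.2, 215.2]
tcp_rot: [0.01, 0.968, -0.037, 0.25]
wrist_force: [-0.2, 0.1, -0.7]
gripper_width: 9.0
grasp_force: 68.7
```

```bash
python3 - <<'E'
from h import *
st=bot.sense(); a=vision.capture("wrist"); cv2.imwrite("pics/w4.png",a)
print(st["position"],rot(st["tcp_rot"]).as_matrix(),st["joints"])
for n in ("spanner_a_ring","hook1","hung_a"):
  for r in spotter.tip_of("wrist",n)[:5]: print(n,round(r["conf"],2),r["pixel"],onz("wrist",r["pixel"],200,st))
for y in (72,36,0,-36,-72):
  ex=np.array([np.cos(-.08),np.sin(-.08),0]);ey=np.array([-ex[1],ex[0],0])
  H=np.array([602.6,-106.3,200])+y*ey; print(proj("wrist",H,st),proj("wrist",H+28*(-.5*ex+[0,0,.866]),st))
E
```

```text
[495.99 -26.19 215.18] [[ 0.87 -0.08  0.48]
 [-0.07 -1.   -0.04]
 [ 0.48  0.   -0.88]] [-0.07 -0.    2.12 -0.    0.52  1.58]
spanner_a_ring 0.73 [274.3, 166.9] [559.39 -28.52 200.  ]
hook1 0.78 [270.3, 100.1] [606.83 -29.34 200.  ]
hook1 0.66 [419.4, 261.9] [ 492.51 -111.95  200.  ]
hook1 0.59 [375.9, 101.0] [ 600.99 -100.56  200.  ]
hook1 0.56 [480.3, 103.0] [ 594.87 -172.3   200.  ]
hook1 0.28 [330.8, 303.4] [472.74 -55.48 200.  ]
hung_a 0.86 [528.8, 99.3] [ 595.64 -207.53  200.  ]
hung_a 0.84 [322.4, 102.0] [602.8  -64.27 200.  ]
hung_a 0.65 [217.9, 95.9] [612.75   5.85 200.  ]
hung_a 0.65 [425.5, 95.2] [ 603.07 -135.29  200.  ]
hung_a 0.45 [332.9, 303.5] [472.59 -56.71 200.  ]
[277.8   97.54] [277.83  95.62]
[330.99  97.84] [339.25  95.99]
[383.89  98.34] [400.24  96.63]
[436.24  99.04] [460.37  97.54]
[487.74  99.93] [519.21  98.7 ]
```

View pics/w4.png

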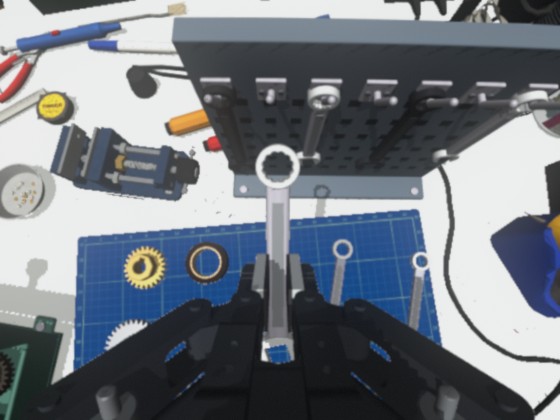

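```bash
python3 - <<'E'
from h import *
M,u,ex=hang(-.083); H=np.array([606.8,-29.3,200])
P=H+40*u-M@np.array([56,-.5,-2]); goal(P,M)
print(u,H+40*u)
E
```

```text
dP mm [ 41.6   1.8 -11.9] rv [ 0.   -0.01 -0.01] rows>= 1.0
[-0.5   0.04  0.87] [586.87 -27.64 234.64]
```

Request:
send_rows --pt "0.014 0.0006 -0.004 0 -0.005 -0.005 1" --pt "0.014 0.0006 -0.004 0 -0.005 -0.005 1" --pt "0.0136 0.0006 -0.004 0 0 0 1" --pt "0 0 0 0 0 0 1" --pt "0 0 0 0 0 0 1"

```text
time_s: 6.75
position: [539.4, -24.2, 204.8]
tcp_rot: [0.011, 0.966, -0.042, 0.256]
wrist_force: [-0.0, -0.8, -1.3]
gripper_width: 8.4
grasp_force: 68.7
```

```bash
python3 - <<'E'
from h import *
st=bot.sense(); a=vision.capture("wrist"); cv2.imwrite("pics/w5.png",cv2.resize(a[0:240,160:480],None,fx=2.5,fy=2.5))
M,u,ex=hang(-.083); H=np.array([606.8,-29.3,200])
goal(H+40*u-M@np.array([56,-.5,-2]),M)
for n in ("spanner_a_ring","hook1","hung_a"):
  for r in spotter.tip_of("wrist",n)[:4]: print(n,round(r["conf"],2),r["pixel"],onz("wrist",r["pixel"],200,st))
print(proj("wrist",H,st),proj("wrist",H+28*u,st),proj("wrist",H+40*u,st))
E
```

```text
dP mm [ 0.6  0.1 -0.1] rv [ 0. -0.  0.] rows>= 0.0
spanner_a_ring 0.6 [273.2, 168.4] [598.6  -26.21 200.  ]
spanner_a_ring 0.25 [504.2, 154.6] [ 595.8  -170.67  200.  ]
hook1 0.97 [276.7, 154.4] [607.44 -29.09 200.  ]
hook1 0.73 [506.9, 156.8] [ 594.23 -172.04  200.  ]
hook1 0.64 [394.5, 155.1] [ 600.95 -101.4   200.  ]
hung_a 0.88 [334.6, 150.8] [606.79 -64.85 200.  ]
hung_a 0.79 [447.7, 147.6] [ 603.19 -135.66  200.  ]
hung_a 0.74 [220.2, 150.1] [613.26   5.37 200.  ]
hung_a 0.65 [557.8, 148.9] [ 596.92 -206.87  200.  ]
[277.12 155.35] [277.17 162.52] [277.19 166.42]
```

View pics/w5.png

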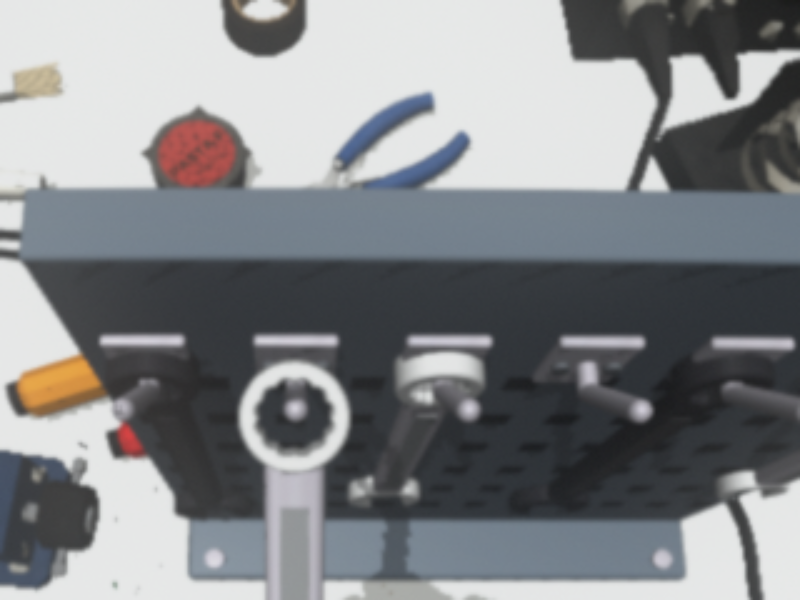

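Request:
send_rows --pt "0.0036 -0.0003 -0.0059 0 0 0 1" --pt "0.0036 -0.0003 -0.0059 0 0 0 1" --pt "0.0034 -0.0003 -0.0059 0 0 0 1" --pt "0.0034 -0.0003 -0.0059 0 0 0 1" --pt "0.0034 -0.0002 -0.0058 0 0 0 1" --pt "0 0 0 0 0 0 1"

```text
time_s: 7.45
position: [556.7, -25.8, 174.4]
tcp_rot: [0.011, 0.966, -0.042, 0.256]
wrist_force: [0.5, -0.1, -1.0]
gripper_width: 8.8
grasp_force: 68.7
```

Request:
send_rows --pt "0 0 0 0 0 0 0.5" --pt "0 0 0 0 0 0 0.3" --pt "0 0 0 0 0 0 0.3" --pt "0 0 0 0 0 0 0.3" --pt "0 0 0 0 0 0 0.3" --pt "-0.01 0.0008 0.0173 0 0 0 0.3" --pt "-0.02 0.0008 0.03 0 0 0 0.3" --pt "-0.04 0 0.01 0 0 0 0.3" --pt "0 0 0 0 0 0 0.3" --pt "0 0 0 0 0 0 0.3"

```text
time_s: 8.28
position: [485.8, -24.2, 234.9]
tcp_rot: [0.011, 0.965, -0.042, 0.259]
wrist_force: [1.3, -0.0, 0.5]
gripper_width: 29.7
grasp_force: 0.0
```

```bash
python3 - <<'E'
from h import *
st=bot.sense(); a=vision.capture("wrist"); cv2.imwrite("pics/w6.png",a)
M,u,ex=hang(-.083)
print(st["position"],proj("wrist",[489,-210,6.5],st))
for n in ("spanner_a_ring","hook1","hung_a"):
  for r in spotter.tip_of("wrist",n)[:5]: print(n,round(r["conf"],2),r["pixel"],onz("wrist",r["pixel"],200,st)[:2])
E
```

```text
[485.77 -24.17 234.88] [415.87 255.5 ]
spanner_a_ring 0.69 [267.7, 105.7] [606.36 -26.7 ]
hook1 0.97 [367.8, 107.9] [ 598.25 -101.89]
hook1 0.73 [459.1, 105.9] [ 594.58 -172.22]
hook1 0.58 [272.8, 106.4] [605.44 -30.48]
hung_a 0.77 [502.2, 96.3] [ 600.32 -208.29]
hung_a 0.68 [225.4, 100.3] [613.74   4.93]
hung_a 0.59 [316.6, 103.7] [604.91 -63.68]
```

View pics/w6.png

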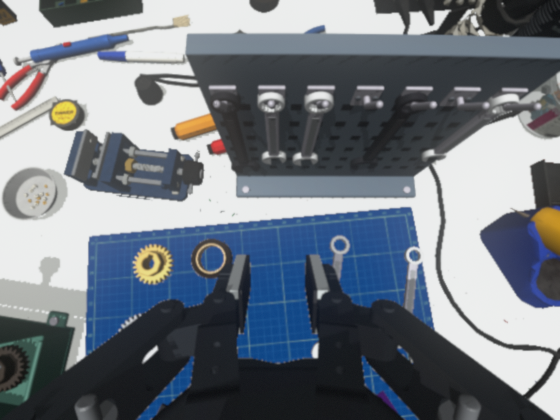

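```bash
cat >> h.py <<'E'
def down(yaw):
    c,s=np.cos(yaw),np.sin(yaw);return np.array([[c,s,0],[s,-c,0],[0,0,-1.]])
E
python3 - <<'E'
from h import *
st=bot.sense()
print(onz("wrist",(340,244),6.5,st),onz("wrist",(414,255),6.5,st))
goal([446,-96,50],down(-.261))
E
```

```text
[ 513.92 -110.02    6.5 ] [ 490.71 -206.72    6.5 ]
dP mm [ -41.4  -71.8 -183.1] rv [ 0.09  0.51 -0.17] rows>= 4.6
```

Request:
send_rows --pt "-0.007 -0.012 -0.0305 0.015 0.085 -0.028 0.2" --pt "-0.007 -0.012 -0.0305 0.015 0.085 -0.028 0.2" --pt "-0.007 -0.012 -0.0305 0.015 0.085 -0.028 0.2" --pt "-0.007 -0.012 -0.0305 0.015 0.085 -0.028 0.2" --pt "-0.007 -0.012 -0.0305 0.015 0.085 -0.028 0.2" --pt "-0.007 -0.012 -0.0305 0.015 0.085 -0.028 0.2" --pt "0 0 0 0 0 0 0.2" --pt "0 0 0 0 0 0 0.2"

```text
time_s: 9.15
position: [444.8, -96.4, 48.1]
tcp_rot: [-0.0, 0.992, -0.129, -0.0]
wrist_force: [0.2, 0.4, 0.9]
gripper_width: 34.1
grasp_force: 0.0
```

```bash
python3 - <<'E'
from h import *
st=bot.sense(); a=vision.capture("wrist"); cv2.imwrite("pics/w7.png",a)
print(st["position"],rot(st["tcp_rot"]).as_rotvec())
for n in ("spanner_c","spanner_c_ring"):
  for r in spotter.tip_of("wrist",n)[:3]: print(n,round(r["conf"],2),r["pixel"],onz("wrist",r["pixel"],6.5,st)[:2])
# spanner mask: bright, low saturation
for r in spotter.cut_out("wrist","spanner_c")[:3]:
  m=r["region"]; ys,xs=np.nonzero(m); P=np.array([onz("wrist",(x,y),8,st)[:2] for x,y in list(zip(xs,ys))[::7]])
  mu=P.mean(0); w,v=np.linalg.eigh(np.cov(P.T)); d=v[:,1]*np.sign(v[0,1]); t=(P-mu)@d
  print(r["conf"],mu,"yaw",np.arctan2(d[1],d[0]),"ext",t.min(),t.max(),"mid",mu+d*(t.min()+t.max())/2)
E
```

```text
[444.75 -96.41  48.1 ] [-3.11  0.41  0.  ]
spanner_c 0.93 [273.0, 236.8] [445.92 -93.18]
spanner_c 0.78 [415.3, 225.4] [ 429.23 -188.82]
spanner_c_ring 0.64 [269.2, 130.0] [ 514.7  -109.31]
0.66 [ 440.19 -191.56] yaw -0.27589640852490427 ext -79.25251836897927 63.0986248238964 mid [ 432.42 -189.36]
```

Request:
send_rows --pt "0.0027 0.0035 -0.02 0 0 0.015 0.2" --pt "0 0 -0.02 0 0 0 0.2" --pt "0 0 -0.0025 0 0 0 0.2" --pt "0 0 0 0 0 0 0.2" --pt "0 0 0 0 0 0 1" --pt "0 0 0 0 0 0 1" --pt "0 0 0 0 0 0 1" --pt "0 0 0 0 0 0 1" --pt "0 0 0 0 0 0 1"

```text
time_s: 10.1
position: [448.8, -93.0, 9.7]
tcp_rot: [0.0, 0.993, -0.121, 0.004]
wrist_force: [-0.8, 0.6, 7.4]
gripper_width: 0.3
grasp_force: 4.0
```

Request:
send_rows --pt "0 0 0.02 0 0 0 1" --pt "0 0 0.04 0 0 0 1" --pt "0 0 0.04 0 0 0 1" --pt "0 0 0.04 0 0 0 1" --pt "0 0 0.03 0 0 0 1" --pt "0 0 0 0 0 0 1"

```text
time_s: 10.6
position: [451.4, -93.6, 185.1]
tcp_rot: [0.001, 0.993, -0.121, 0.01]
wrist_force: [-0.3, -0.6, 0.0]
gripper_width: -0.3
grasp_force: 0.0
```

```bash
python3 - <<'E'
from h import *
st=bot.sense(); a=vision.capture("wrist"); cv2.imwrite("pics/w8.png",a)
for n in ("spanner_a_ring","spanner_a"):
  for r in spotter.tip_of("wrist",n)[:2]: print(n,r["conf"],r["pixel"],intool(r["pixel"],-2))
M,u,ex=hang(-.083); H=np.array([600.7,-101.3,200])
goal(H+40*u-25*ex-M@np.array([68,0,-2]),M,st)
E
```

```text
spanner_a 0.97 [278.4, 198.0] [40.02  0.08 -2.  ]
spanner_a 0.82 [99.5, 4.2] [124.5 -75.2  -2. ]
dP mm [46.8  0.8 13.8] rv [-0.08 -0.5   0.16] rows>= 4.1
```

View pics/w8.png

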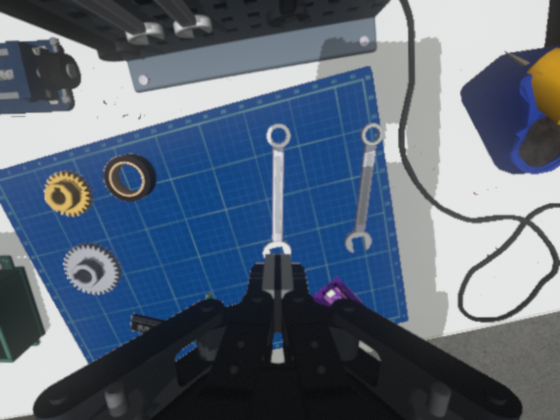

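```bash
python3 - <<'E'
from h import *
st=bot.sense()
for n in ("spanner_c","spanner_c_ring"):
  for r in spotter.look_for("wrist",n)[:3]+spotter.tip_of("wrist",n)[:3]: print(n,round(r["conf"],2),r["pixel"],onz("wrist",r["pixel"],6.5,st)[:2])
E
```

```text
spanner_c 0.93 [127.4, 18.9] [645.12   5.51]
spanner_c 0.72 [362.3, 190.4] [ 425.59 -183.94]
spanner_c 0.64 [278.6, 189.5] [448.86 -93.98]
spanner_c 0.97 [278.4, 198.0] [439.45 -91.43]
spanner_c 0.82 [99.5, 4.2] [663.48  26.63]
spanner_c 0.72 [250.6, 41.8] [ 597.07 -102.75]
spanner_c_ring 0.6 [276.8, 187.4] [451.65 -92.62]
spanner_c_ring 0.29 [89.5, 268.5] [408.36 154.84]
spanner_c_ring 0.87 [276.5, 133.4] [ 507.86 -106.25]
```

Request:
send_rows --pt "-0.002 0.0005 -0.032 0 0 0 0.2" --pt "-0.002 0.0005 -0.032 0 0 0 0.2" --pt "-0.002 0.0005 -0.032 0 0 0 0.2" --pt "-0.002 0.0005 -0.032 0 0 0 0.2" --pt "-0.002 0.0005 -0.032 0 0 0 0.2" --pt "0 0 0 0 0 0 0.2" --pt "0 0 0 0 0 0 0.2" --pt "0 0 0 0 0 0 0.2"

```text
time_s: 11.62
position: [438.4, -90.4, 18.7]
tcp_rot: [-0.0, 0.993, -0.121, 0.003]
wrist_force: [0.3, 0.2, -0.5]
gripper_width: 34.3
grasp_force: 0.0
```

```bash
python3 - <<'E'
from h import *
st=bot.sense(); a=vision.capture("wrist"); cv2.imwrite("pics/w9.png",a)
print(st["position"],rot(st["tcp_rot"]).as_matrix(),st["wrist_force"])
for n in ("spanner_c","spanner_c_ring"):
  for r in spotter.tip_of("wrist",n)[:3]: print(n,round(r["conf"],2),r["pixel"],onz("wrist",r["pixel"],6.5,st)[:2])
E
```

```text
[438.41 -90.41  18.74] [[ 0.97 -0.24  0.01]
 [-0.24 -0.97 -0.  ]
 [ 0.01 -0.   -1.  ]] [ 0.3   0.2  -0.47]
spanner_c 0.65 [443.7, 230.3] [ 431.84 -187.15]
spanner_c 0.58 [279.3, 242.6] [447.26 -93.33]
spanner_c_ring 0.65 [277.7, 119.6] [ 513.64 -108.78]
spanner_c_ring 0.33 [473.8, 120.4] [ 489.5 -206.9]
```

View pics/w9.png

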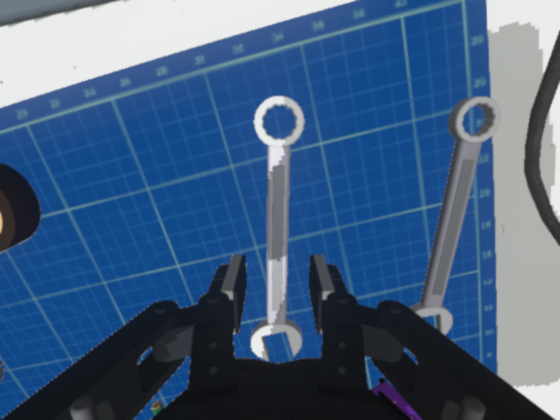

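Request:
send_rows --pt "0.005 -0.0013 -0.008 0 0 0 0.2" --pt "0.004 -0.001 -0.007 0 0.003 0 0.2" --pt "0 0 0 0 0 0 0.2" --pt "0 0 0 0 0 0 0.2"

```text
time_s: 12.1
position: [446.7, -92.5, 2.7]
tcp_rot: [0.0, 0.993, -0.121, 0.0]
wrist_force: [-0.9, 0.8, -0.4]
gripper_width: 34.5
grasp_force: 0.0
```

Request:
send_rows --pt "0 0 0 0 0 0 0.5" --pt "0 0 0 0 0 0 0.7" --pt "0 0 0 0 0 0 1" --pt "0 0 0 0 0 0 1" --pt "0 0 0 0 0 0 1"

```text
time_s: 12.52
position: [446.5, -92.5, 3.3]
tcp_rot: [0.0, 0.993, -0.121, 0.001]
wrist_force: [0.3, -0.1, 3.5]
gripper_width: 9.2
grasp_force: 68.8
```

Request:
send_rows --pt "0 0 0.02 0 0 0 1" --pt "0 0 0.04 0 0 0 1" --pt "0 0 0.04 0 0 0 1" --pt "0 0 0.04 0 0 0 1" --pt "0 0 0.03 0 0 0 1" --pt "0 0 0 0 0 0 1"

```text
time_s: 13.02
position: [450.1, -93.3, 179.0]
tcp_rot: [0.001, 0.993, -0.121, 0.007]
wrist_force: [0.4, 0.1, -1.1]
gripper_width: 9.6
grasp_force: 68.7
```

```bash
python3 - <<'E'
from h import *
st=bot.sense(); a=vision.capture("wrist"); cv2.imwrite("pics/w10.png",a)
for n in ("spanner_a_ring","spanner_a"):
  for r in spotter.tip_of("wrist",n)[:2]: print(n,r["conf"],r["pixel"],intool(r["pixel"],-3.5))
print(st["gripper_width"])
M,u,ex=hang(-.083); H=np.array([600.7,-101.3,200])
goal(H+45*u-25*ex-M@np.array([68,0,-3]),M,st)
E
```

```text
spanner_a_ring 0.53 [92.2, 266.7] [   1.8  -100.86   -3.5 ]
spanner_a 0.7 [364.9, 189.1] [45.02 42.56 -3.5 ]
spanner_a 0.57 [275.7, 274.4] [-2.45 -1.31 -3.5 ]
9.564627215725444
dP mm [46.   0.7 23.3] rv [-0.08 -0.5   0.16] rows>= 4.2
```

Request:
send_rows --pt "0.0077 0.0001 0.0039 -0.0133 -0.083 0.027 1" --pt "0.0077 0.0001 0.0039 -0.0133 -0.083 0.027 1" --pt "0.0077 0.0001 0.0039 -0.0133 -0.083 0.027 1" --pt "0.0077 0.0001 0.0039 -0.0133 -0.083 0.027 1" --pt "0.0077 0.0001 0.0039 -0.0133 -0.083 0.027 1" --pt "0.0077 0.0001 0.0039 -0.0133 -0.083 0.027 1" --pt "0 0 0 0 0 0 1" --pt "0 0 0 0 0 0 1"

```text
time_s: 13.83
position: [490.7, -91.6, 194.0]
tcp_rot: [0.009, 0.968, -0.038, 0.247]
wrist_force: [-0.3, -0.3, -0.6]
gripper_width: 9.2
grasp_force: 68.7
```

```bash
python3 - <<'E'
from h import *
st=bot.sense(); a=vision.capture("wrist"); cv2.imwrite("pics/w11.png",cv2.resize(a[0:240,160:480],None,fx=2.5,fy=2.5))
g=cv2.cvtColor(a,cv2.COLOR_BGR2GRAY)
for n in ("spanner_a_ring","hook3"):
  for r in spotter.tip_of("wrist",n)[:5]: print(n,round(r["conf"],2),r["pixel"],onz("wrist",r["pixel"],200,st)[:2],intool(r["pixel"],-3.5))
M,u,ex=hang(-.083); H=np.array([600.7,-101.3,200])
print(st["gripper_width"],proj("wrist",H,st),proj("wrist",H+28*u,st)); goal(H+40*u-M@np.array([68,0,-3.]),M,st)
E
```

```text
spanner_a_ring 0.89 [162.0, 73.9] [611.13 -30.13] [ 97.19 -51.3   -3.5 ]
hook3 0.88 [398.7, 84.6] [ 592.51 -172.22] [92.88 53.23 -3.5 ]
hook3 0.71 [162.6, 82.8] [605.03 -30.51] [ 93.56 -51.45  -3.5 ]
hook3 0.7 [280.1, 82.5] [ 599.22 -101.17] [93.48  0.6  -3.5 ]
9.245020806301367 [280.12  80.29] [280.37  75.42]
dP mm [32.9 -3.3  4.1] rv [-0.   -0.02 -0.  ] rows>= 0.8
```

View pics/w11.png

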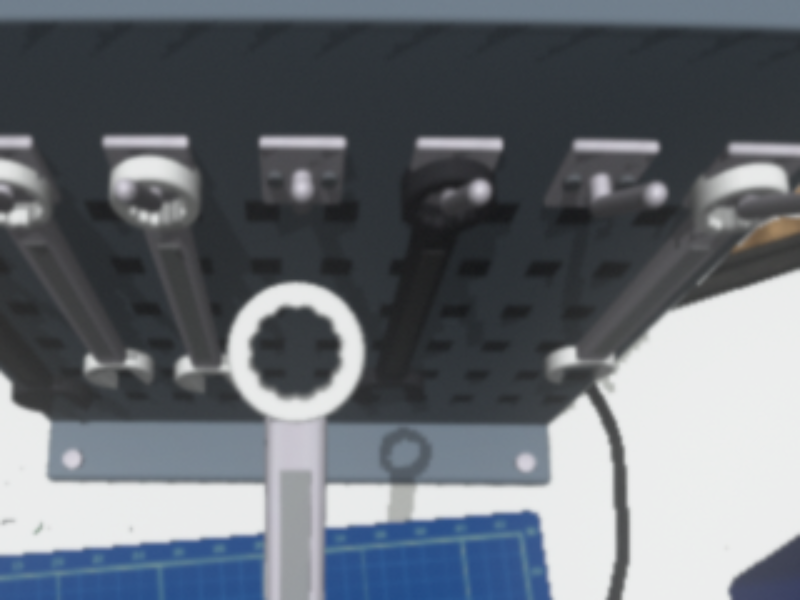

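```bash
python3 - <<'E'
from h import *
st=bot.sense(); r=intool((278.4,140.4),-3.); print(r, intool((277.6,166.8),-2))
# rod tip refine
M,u,ex=hang(-.083); H=np.array([600.7,-101.3,200]); p=onz("wrist",(281.2,73.5),200+28*.866,st); print(p, H+28*u)
goal(H+40*u-M@np.array([r[0],r[1]-0.0,-3.]),M,st)
E
```

```text
[68.44 -0.11 -3.  ] [55.87 -0.48 -2.  ]
[ 591.69 -101.04  224.25] [ 586.75 -100.14  224.25]
dP mm [30.2 -3.   1.9] rv [-0.   -0.02 -0.01] rows>= 0.8
```

Request:
send_rows --pt "0.01 -0.001 0.0006 0 -0.01 -0.003 1" --pt "0.01 -0.001 0.0006 0 -0.01 -0.003 1" --pt "0.01 -0.001 0.0006 0 0 0 1" --pt "0 0 0 0 0 0 1" --pt "0 0 0 0 0 0 1"

```text
time_s: 14.4
position: [523.6, -94.9, 198.1]
tcp_rot: [0.01, 0.965, -0.041, 0.259]
wrist_force: [0.2, 0.9, -2.7]
gripper_width: 9.3
grasp_force: 68.7
```

```bash
python3 - <<'E'
from h import *
st=bot.sense(); a=vision.capture("wrist"); cv2.imwrite("pics/w12.png",cv2.resize(a[80:240,170:390],None,fx=3.5,fy=3.5))
M,u,ex=hang(-.083); H=np.array([600.7,-101.3,200])
for r in spotter.tip_of("wrist","hook3")[:5]: print(round(r["conf"],2),r["pixel"],onz("wrist",r["pixel"],200,st)[:2])
print(proj("wrist",H,st),proj("wrist",H+28*u,st),proj("wrist",H+40*u,st)); goal(H+40*u-M@np.array([68.4,-.1,-3.]),M,st)
E
```

```text
0.97 [278.9, 136.9] [ 600.07 -101.61]
0.81 [397.4, 139.0] [ 592.95 -172.39]
0.6 [159.2, 139.0] [604.95 -29.76]
[278.3  135.97] [278.33 139.54] [278.35 141.49]
dP mm [-0.4 -0.  -0.3] rv [-0.  0.  0.] rows>= 0.0
```

View pics/w12.png

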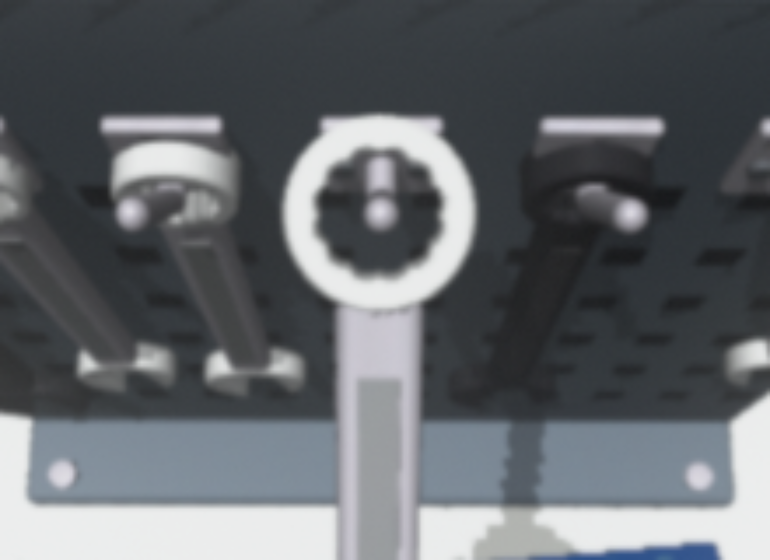

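Request:
send_rows --pt "0.0034 -0.0003 -0.0059 0 0 0 1" --pt "0.0034 -0.0003 -0.0059 0 0 0 1" --pt "0.0034 -0.0003 -0.0059 0 0 0 1" --pt "0.0034 -0.0003 -0.0059 0 0 0 1" --pt "0.0034 -0.0002 -0.0058 0 0 0 1" --pt "0 0 0 0 0 0 1"

```text
time_s: 15.0
position: [539.5, -96.2, 167.0]
tcp_rot: [0.009, 0.965, -0.041, 0.258]
wrist_force: [0.1, -0.2, -1.2]
gripper_width: 8.9
grasp_force: 68.7
```

Request:
send_rows --pt "0 0 0 0 0 0 0.5" --pt "0 0 0 0 0 0 0.3" --pt "0 0 0 0 0 0 0.3" --pt "0 0 0 0 0 0 0.3" --pt "0 0 0 0 0 0 0.3" --pt "-0.01 0.0008 0.0173 0 0 0 0.3" --pt "-0.02 0.0008 0.03 0 0 0 0.3" --pt "-0.04 0 0.01 0 0 0 0.3" --pt "0 0 0 0 0 0 0.3" --pt "0 0 0 0 0 0 0.3"

```text
time_s: 15.83
position: [468.7, -94.8, 227.4]
tcp_rot: [0.01, 0.964, -0.041, 0.261]
wrist_force: [0.2, 0.1, 1.1]
gripper_width: 30.2
grasp_force: 0.0
```

```bash
python3 - <<'E'
from h import *
st=bot.sense(); a=vision.capture("wrist"); cv2.imwrite("pics/w13.png",a)
for n in ("spanner_a_ring","hook1","hung_a"):
  for r in spotter.tip_of("wrist",n)[:6]: print(n,round(r["conf"],2),r["pixel"],onz("wrist",r["pixel"],200,st)[:2],onz("wrist",r["pixel"],6.5,st)[:2])
goal([429,-189,20],down(-.28))
E
```

```text
spanner_a_ring 0.71 [176.2, 83.8] [609.3  -30.29] [755.21  34.53]
spanner_a_ring 0.47 [161.7, 249.6] [486.93 -19.74] [508.81  55.77]
hook1 0.91 [173.7, 90.7] [603.63 -28.41] [743.79  38.32]
hook1 0.57 [273.0, 87.5] [ 599.69 -101.92] [ 735.86 -109.71]
hook1 0.57 [365.8, 88.4] [ 593.32 -170.35] [ 723.04 -247.5 ]
hung_a 0.91 [128.0, 81.9] [614.47   6.05] [765.6  107.71]
hung_a 0.91 [224.4, 85.7] [604.37 -66.12] [745.28 -37.61]
hung_a 0.79 [415.2, 80.3] [ 597.34 -208.52] [ 731.12 -324.35]
hung_a 0.72 [319.2, 82.5] [ 601.03 -136.48] [ 738.55 -179.29]
dP mm [ -41.3  -94.2 -205.7] rv [ 0.09  0.52 -0.19] rows>= 5.1
```

Request:
send_rows --pt "-0.006 -0.0135 -0.0295 0.013 0.074 -0.027 0.2" --pt "-0.006 -0.0135 -0.0295 0.013 0.074 -0.027 0.2" --pt "-0.006 -0.0135 -0.0295 0.013 0.074 -0.027 0.2" --pt "-0.006 -0.0135 -0.0295 0.013 0.074 -0.027 0.2" --pt "-0.006 -0.0135 -0.0295 0.013 0.074 -0.027 0.2" --pt "-0.006 -0.0135 -0.0295 0.013 0.074 -0.027 0.2" --pt "-0.005 -0.013 -0.028 0.012 0.074 -0.027 0.2" --pt "0 0 0 0 0 0 0.2" --pt "0 0 0 0 0 0 0.2"

```text
time_s: 16.78
position: [428.7, -188.6, 18.7]
tcp_rot: [0.0, 0.99, -0.138, -0.002]
wrist_force: [0.8, 1.4, -0.0]
gripper_width: 34.2
grasp_force: 0.0
```

```bash
python3 - <<'E'
from h import *
st=bot.sense(); a=vision.capture("wrist"); cv2.imwrite("pics/w14.png",a)
print(st["position"],rot(st["tcp_rot"]).as_rotvec())
for n in ("spanner_b","spanner_b_ring"):
  for r in spotter.tip_of("wrist",n)[:3]: print(n,round(r["conf"],2),r["pixel"],onz("wrist",r["pixel"],6.5,st)[:2])
# non-blue bright pixels -> columns by row
hsv=cv2.cvtColor(a,cv2.COLOR_BGR2HSV); m=(hsv[...,1]<70)&(hsv[...,2]>110)
for y in range(80,360,15):
  x=np.nonzero(m[y,200:350])[0]+200; print(y,len(x),(x.min(),x.max(),x.mean().round(1)) if len(x) else "")
E
```

```text
[ 428.73 -188.58   18.73] [ 3.11 -0.43 -0.01]
spanner_b 0.65 [275.6, 254.5] [ 430.6  -187.65]
80 54 (np.int64(285), np.int64(338), np.float64(311.5))
95 48 (np.int64(289), np.int64(336), np.float64(312.5))
110 44 (np.int64(293), np.int64(349), np.float64(315.1))
125 52 (np.int64(273), np.int64(349), np.float64(307.6))
140 55 (np.int64(258), np.int64(349), np.float64(306.8))
155 52 (np.int64(258), np.int64(349), np.float64(306.1))
170 52 (np.int64(268), np.int64(349), np.float64(303.8))
185 52 (np.int64(269), np.int64(342), np.float64(307.2))
200 53 (np.int64(268), np.int64(348), np.float64(311.2))
215 45 (np.int64(268), np.int64(349), np.float64(314.9))
230 39 (np.int64(268), np.int64(349), np.float64(316.2))
245 33 (np.int64(269), np.int64(349), np.float64(318.6))
260 28 (np.int64(269), np.int64(349), np.float64(318.2))
275 20 (np.int64(269), np.int64(349), np.float64(308.6))
290 12 (np.int64(269), np.int64(349), np.float64(295.9))
305 8 (np.int64(269), np.int64(286), np.float64(277.5))
320 19 (np.int64(269), np.int64(287), np.float64(278.0))
335 27 (np.int64(257), np.int64(299), np.float64(277.1))
350 19 (np.int64(256), np.int64(298), np.float64(273.8))
```

```bash
python3 - <<'E'
from h import *
st=bot.sense(); a=cv2.imread("pics/w14.png"); hsv=cv2.cvtColor(a,cv2.COLOR_BGR2HSV); m=(hsv[...,1]<70)&(hsv[...,2]>110)
print([(y,int(np.nonzero(m[y,250:306])[0].size and np.nonzero(m[y,250:306])[0].min()+250)) for y in range(118,176,3)])
ring=onz("wrist",(278.8,146.5),6.5,st); M=rot(st["tcp_rot"]).as_matrix(); print(ring, ring-62*M[:,0], intool((278.8,146.5),12))
E
```

```text
[(118, 295), (121, 296), (124, 297), (127, 268), (130, 264), (133, 262), (136, 259), (139, 258), (142, 257), (145, 256), (148, 256), (151, 257), (154, 258), (157, 259), (160, 260), (163, 262), (166, 266), (169, 268), (172, 268), (175, 268)]
[ 490.12 -206.02    6.5 ] [ 430.48 -189.08    6.34] [63.94  0.31 12.  ]
```

Request:
send_rows --pt "0.001 -0.0003 -0.008 0 0 0 0.2" --pt "0.001 -0.0002 -0.0075 0 0 0 0.2" --pt "0 0 0 0 0 0 0.2" --pt "0 0 0 0 0 0 0.2" --pt "0 0 0 0 0 0 0.5" --pt "0 0 0 0 0 0 0.7" --pt "0 0 0 0 0 0 1" --pt "0 0 0 0 0 0 1" --pt "0 0 0 0 0 0 1"

```text
time_s: 17.68
position: [430.9, -189.2, 6.2]
tcp_rot: [0.001, 0.99, -0.138, 0.0]
wrist_force: [-0.6, 1.0, 5.3]
gripper_width: 8.6
grasp_force: 68.7
```

Request:
send_rows --pt "0 0 0.02 0 0 0 1" --pt "0 0 0.04 0 0 0 1" --pt "0 0 0.04 0 0 0 1" --pt "0 0 0.04 0 0 0 1" --pt "0 0 0.03 0 0 0 1" --pt "0 0 0 0 0 0 1"

```text
time_s: 18.18
position: [434.2, -190.9, 181.9]
tcp_rot: [0.003, 0.99, -0.138, 0.006]
wrist_force: [1.1, 0.4, -1.3]
gripper_width: 8.5
grasp_force: 68.6
```

```bash
python3 - <<'E'
from h import *
M,u,ex=hang(-.083); H=np.array([594.5,-172.7,200])
goal(H+45*u-25*ex-M@np.array([62,0,-3]),M)
E
```

```text
dP mm [60.9 26.5 23.5] rv [-0.09 -0.5   0.19] rows>= 4.2
```

Request:
send_rows --pt "0.0101 0.0044 0.0039 -0.015 -0.083 0.032 1" --pt "0.0101 0.0044 0.0039 -0.015 -0.083 0.032 1" --pt "0.0101 0.0044 0.0039 -0.015 -0.083 0.032 1" --pt "0.0101 0.0044 0.0039 -0.015 -0.083 0.032 1" --pt "0.0101 0.0044 0.0039 -0.015 -0.083 0.032 1" --pt "0.0101 0.0044 0.0039 -0.015 -0.083 0.032 1" --pt "0 0 0 0 0 0 1" --pt "0 0 0 0 0 0 1"

```text
time_s: 18.85
position: [490.0, -162.5, 197.9]
tcp_rot: [0.011, 0.968, -0.04, 0.248]
wrist_force: [0.5, 0.5, -0.6]
gripper_width: 8.4
grasp_force: 68.6
```

```bash
python3 - <<'E'
from h import *
st=bot.sense(); a=vision.capture("wrist"); cv2.imwrite("pics/w15.png",a)
for n in ("spanner_b_ring","hook5"):
  for r in spotter.tip_of("wrist",n)[:5]: print(n,round(r["conf"],2),r["pixel"],onz("wrist",r["pixel"],200,st)[:2],intool(r["pixel"],-1))
m=(a.min(2)>185).astype(np.uint8)
n,l,s,c=cv2.connectedComponentsWithStats(m)
for i in range(1,n):
  if s[i,4]>60: print(s[i],c[i])
M,u,ex=hang(-.083); H=np.array([594.5,-172.7,200])
print(proj("wrist",H,st),proj("wrist",H+28*u,st)); goal(H+40*u-M@np.array([62,0,-1.]),M,st)
E
```

```text
spanner_b_ring 0.8 [277.5, 156.0] [ 553.73 -167.29] [60.93 -0.53 -1.  ]
spanner_b_ring 0.44 [168.1, 88.2] [ 603.48 -103.76] [ 91.52 -50.11  -1.  ]
hook5 0.83 [165.2, 95.1] [ 598.91 -101.95] [ 88.59 -51.76  -1.  ]
hook5 0.81 [50.3, 94.3] [606.44 -29.87] [  89.54 -105.27   -1.  ]
hook5 0.72 [280.5, 94.2] [ 593.38 -172.42] [88.81  0.82 -1.  ]
[408   2  30  44 560] [422.07  22.11]
[478  33  30  46 453] [487.8  51.4]
[430  50  47  43 565] [450.49  71.77]
[ 92  77  23  10 172] [102.66  81.13]
[149  76  28   9 184] [162.36  80.26]
[328  77  26  10 192] [340.51  81.31]
[ 35  79  21   8 132] [44.73 82.36]
[519  81  40  26 350] [541.69  95.27]
[    0   104   266   133 10033] [ 96.63 193.98]
[  343   106   217   201 16441] [426.61 178.71]
[254 131  47  48 841] [277.35 154.49]
[ 321  163   27   74 1441] [335.23 201.66]
[290 200  26  11 249] [301.46 204.5 ]
[ 431  295  124  108 5062] [495.58 336.26]
[263 345  12  10  74] [267.11 350.15]
[485 366  59  54 717] [513.34 385.09]
[280.81  92.52] [281.41  89.69]
dP mm [31.5 -4.1  4.9] rv [-0.   -0.02  0.  ] rows>= 0.8
```

Request:
send_rows --pt "0.0107 -0.0015 0.0017 0 -0.01 0 1" --pt "0.0107 -0.0015 0.0017 0 -0.01 0 1" --pt "0.0107 -0.0015 0.0017 0 0 0 1" --pt "0 0 0 0 0 0 1" --pt "0 0 0 0 0 0 1"

```text
time_s: 19.42
position: [524.4, -167.4, 204.1]
tcp_rot: [0.011, 0.965, -0.039, 0.259]
wrist_force: [0.5, -1.0, 0.7]
gripper_width: 8.8
grasp_force: 68.6
```

```bash
python3 - <<'E'
from h import *
st=bot.sense(); a=vision.capture("wrist"); cv2.imwrite("pics/w16.png",a)
M,u,ex=hang(-.083); H=np.array([594.5,-172.7,200])
for r in spotter.tip_of("wrist","hook5")[:5]: print(round(r["conf"],2),r["pixel"],onz("wrist",r["pixel"],200,st)[:2])
m=(a.min(2)>185).astype(np.uint8)
n,l,s,c=cv2.connectedComponentsWithStats(m)
for i in range(1,n):
  if s[i,4]>15 and 240<c[i][0]<320: print(s[i],c[i])
print(a[130:172:2,272:288:1].min(2))
print(proj("wrist",H,st),proj("wrist",H+28*u,st),proj("wrist",H+40*u,st)); goal(H+40*u-M@np.array([61.6,-.5,-1.]),M,st)
E
```

```text
0.72 [48.5, 155.9] [603.52 -30.22]
0.65 [162.6, 154.1] [ 598.42 -101.97]
0.34 [275.2, 268.9] [ 523.82 -165.59]
[254 131  47  48 873] [277.45 153.55]
[277 142   3   6  18] [278.  144.5]
[270 180   3  15  31] [270.71 187.23]
[307 220   6   6  29] [309.55 222.41]
[290 232  19  11 153] [297.31 236.01]
[292 290   6   6  17] [294.06 291.71]
[263 346   8   9  57] [266.02 350.21]
[[147 152 156 158 162 167 168 163 155 149 146 144 141 141 144 146]
 [222 225 226 227 227 227 227 227 226 225 222 220 217 211 198 185]
 [228 228 228 228 228 228 228 228 228 228 229 228 228 227 226 223]
 [225 223 222 224 226 226 227 226 225 223 224 226 227 227 228 228]
 [173 147 140 144 154 167 170 159 146 142 147 166 195 219 226 228]
 [ 88  81  84  96 117 136 143 135 121 105  92  93 119 159 192 209]
 [ 74  82 102 137 168 188 196 189 172 146 113  85  80  89 102 111]
 [ 70  79 104 142 172 190 197 190 173 148 115  84  77  74  66  59]
 [ 66  73 100 141 171 190 196 190 173 148 114  81  75  75  72  67]
 [ 62  67  93 135 164 177 178 174 162 142 111  74  64  67  70  70]
 [ 49  55  81 112 114 104  98  99 100  99  88  58  42  42  43  45]
 [ 49  50  60  75  85  92  93  92  88  81  70  51  42  44  43  46]
 [ 53  53  66  88 111 125 128 125 114  97  78  60  53  52  49  49]
 [ 54  62  91 132 163 180 187 179 165 141 109  74  58  53  50  50]
 [ 56  73 112 153 182 201 210 198 179 156 128  89  60  56  54  53]
 [ 55  67 100 137 161 176 178 168 151 137 113  80  59  55  55  55]
 [ 54  56  68  90 112 126 131 127 114  96  71  56  53  51  54  55]
 [ 54  53  50  45  48  55  59  57  53  44  43  42  41  44  48  55]
 [ 56  54  52  47  44  45  45  45  46  44  46  48  60  77  90 100]
 [ 80  71  67  70  73  75  74  67  65  70  75  84 106 131 151 163]
 [131 123 127 128 132 133 132 125 125 127 133 142 165 197 218 223]]
[277.61 151.09] [277.59 157.17] [277.58 160.48]
dP mm [-2.6  0.3 -1.2] rv [ 0.  0. -0.] rows>= 0.1
```

Request:
send_rows --pt "-0.0026 0.0002 -0.0012 0 0 0 1" --pt "0 0 0 0 0 0 1" --pt "0 0 0 0 0 0 1"

```text
time_s: 19.77
position: [520.2, -167.0, 202.8]
tcp_rot: [0.011, 0.965, -0.04, 0.259]
wrist_force: [0.6, -0.5, 0.0]
gripper_width: 8.8
grasp_force: 68.6
```

```bash
python3 - <<'E'
from h import *
st=bot.sense(); a=vision.capture("wrist"); cv2.imwrite("pics/w17.png",a)
M,u,ex=hang(-.083); H=np.array([594.5,-172.7,200])
print(a[130:176:2,278].min(1))
print(proj("wrist",H+28*u,st),proj("wrist",H+40*u,st)); goal(H+40*u-M@np.array([61.6,-.5,-1.]),M,st)
E
```

```text
[169 229 230 229 180 178 121  91 116 196 204 162 102  50  42  44  55  56
  56  76 133 212 229]
[277.75 148.61] [277.75 151.24]
dP mm [ 1.6 -0.2  0.2] rv [-0.  0. -0.] rows>= 0.0
```

Request:
send_rows --pt "0.0012 -0.0002 0.0002 0 0 0 1" --pt "0 0 0 0 0 0 1" --pt "0.0034 -0.0003 -0.0059 0 0 0 1" --pt "0.0034 -0.0003 -0.0059 0 0 0 1" --pt "0.0034 -0.0003 -0.0059 0 0 0 1" --pt "0.0034 -0.0003 -0.0059 0 0 0 1" --pt "0.0034 -0.0002 -0.0058 0 0 0 1" --pt "0 0 0 0 0 0 1"

```text
time_s: 20.48
position: [538.9, -168.4, 171.8]
tcp_rot: [0.01, 0.965, -0.04, 0.258]
wrist_force: [0.2, 0.7, -1.0]
gripper_width: 8.4
grasp_force: 68.6
```

Request:
send_rows --pt "0 0 0 0 0 0 0.5" --pt "0 0 0 0 0 0 0.3" --pt "0 0 0 0 0 0 0.3" --pt "0 0 0 0 0 0 0.3" --pt "0 0 0 0 0 0 0.3" --pt "-0.01 0.0008 0.0173 0 0 0 0.3" --pt "-0.02 0.0008 0.03 0 0 0 0.3" --pt "-0.04 0 0.01 0 0 0 0.3" --pt "-0.02 0 0.01 0 0 0 0.3" --pt "0 0 0 0 0 0 0.3"

```text
time_s: 21.32
position: [446.5, -166.9, 243.2]
tcp_rot: [0.012, 0.964, -0.04, 0.261]
wrist_force: [0.5, 0.8, 1.0]
gripper_width: 30.0
grasp_force: 0.0
```

```bash
python3 - <<'E'
from h import *
st=bot.sense(); a=vision.capture("wrist"); cv2.imwrite("pics/w18.png",a)
M,u,ex=hang(-.083)
for n in ("spanner_a_ring","spanner_a","hook1","hung_a"):
  for r in spotter.look_for("wrist",n)[:7]: print(n,round(r["conf"],2),r["pixel"],onz("wrist",r["pixel"],200,st)[:2])
goal([430,60,180],down(0.08))
E
```

```text
spanner_a_ring 0.79 [124.0, 111.6] [577.51 -55.77]
spanner_a 0.93 [199.2, 106.9] [ 576.27 -115.36]
spanner_a 0.86 [268.4, 100.4] [ 577.35 -170.18]
spanner_a 0.74 [124.8, 105.7] [582.7  -56.22]
spanner_a 0.64 [89.3, 109.1] [582.37 -27.75]
hook1 0.64 [200.1, 63.7] [ 615.85 -116.93]
hung_a 0.92 [159.7, 105.3] [580.48 -84.09]
hung_a 0.87 [89.4, 109.7] [581.83 -27.87]
hung_a 0.58 [233.5, 103.3] [ 577.1  -142.51]
hung_a 0.56 [308.7, 100.6] [ 574.59 -201.98]
dP mm [-19.6 227.2 -60.7] rv [0.   0.53 0.16] rows>= 5.7
```

Request:
send_rows --pt "-0.007 0.0366 -0.003 0.0015 0.038 0.0057 0" --pt "-0.007 0.0366 -0.003 0.0015 0.038 0.0057 0" --pt "-0.007 0.0366 -0.003 0.0015 0.038 0.0057 0" --pt "-0.007 0.0366 -0.003 0.0015 0.038 0.0057 0" --pt "-0.007 0.0366 -0.003 0.0015 0.038 0.0057 0" --pt "-0.007 0.0366 -0.003 0.0015 0.038 0.0057 0" --pt "-0.007 0.0366 -0.003 0.0015 0.038 0.0057 0" --pt "-0.007 0.0366 -0.003 0.0015 0.038 0.0057 0" --pt "-0.007 0.0366 -0.003 0.0015 0.038 0.0057 0" --pt "-0.007 0.0366 -0.003 0.0015 0.038 0.0057 0"

```text
time_s: 22.4
position: [378.5, 201.7, 210.3]
tcp_rot: [0.004, 0.997, -0.01, 0.071]
wrist_force: [0.9, 0.6, 0.5]
gripper_width: 42.6
grasp_force: 0.0
```

Request:
send_rows --pt "-0.007 0.0366 -0.003 0.0015 0.038 0.0057 0" --pt "-0.007 0.0366 -0.003 0.0015 0.038 0.0057 0" --pt "-0.007 0.0366 -0.003 0.0015 0.038 0.0057 0" --pt "-0.007 0.0366 -0.003 0.0015 0.038 0.0057 0" --pt "0 0 0 0 0 0 0" --pt "0 0 0 0 0 0 0"

```text
time_s: 22.9
position: [350.9, 347.3, 197.3]
tcp_rot: [0.001, 1.0, 0.002, -0.004]
wrist_force: [0.4, 0.3, -1.0]
gripper_width: 42.4
grasp_force: 0.0
```

```bash
python3 - <<'E'
from h import *
st=bot.sense(); a=vision.capture("wrist"); cv2.imwrite("pics/w19.png",a)
print(st["position"],rot(st["tcp_rot"]).as_rotvec())
for n,z in dict(gear_old=18,gear_case=0,shaft_large_seat=18,shaft_small_seat=18,parts_dish=2,gear_large=3,gear_small=3).items():
  for r in spotter.tip_of("wrist",n)[:3]: print(n,round(r["conf"],2),r["pixel"],onz("wrist",r["pixel"],z,st)[:2])
b=a[60:330,100:460]; cv2.imwrite("pics/w19c.png",cv2.resize(b,(800,600),interpolation=cv2.INTER_CUBIC))
E
```

```text
[350.94 347.29 197.3 ] [ 3.14  0.   -0.01]
gear_old 0.67 [310.8, 149.5] [393.98 311.17]
gear_old 0.61 [306.8, 150.6] [392.77 315.48]
gear_case 0.65 [285.5, 140.1] [402.29 338.25]
shaft_large_seat 0.84 [261.1, 137.3] [406.69 365.  ]
shaft_small_seat 0.97 [308.5, 148.1] [395.46 313.73]
gear_large 0.63 [448.9, 133.8] [410.89 153.76]
gear_small 0.69 [478.8, 36.5] [509.12 139.82]
```

View pics/w19c.png

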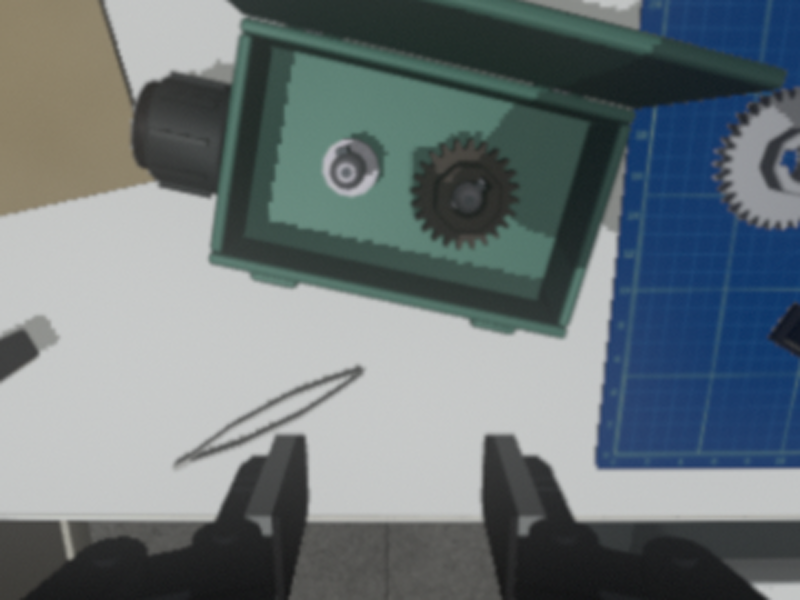

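```bash
python3 - <<'E'
from h import *
st=bot.sense()
f=lambda x,y:(100+x*.45,60+y*.45)
L=onz("wrist",f(346,172),46.5,st);S=onz("wrist",f(467,197),46.5,st);d=L-S
print("large",L,"small",S,"dist",np.hypot(*d[:2]),"yaw",-np.arctan2(d[0],d[1]))
for p in ((213,257),(563,332),(245,25),(632,115)): print(onz("wrist",f(*p),54,st)[:2])
print("gear centre top28",onz("wrist",f(465,194),28,st)[:2])
E
```

```text
large [409.26 366.37  46.5 ] small [398.3  312.36  46.5 ] dist 55.11162090181302 yaw -0.2002188784558302
[372.69 426.66]
[337.  266.1]
[468.19 405.49]
[433.46 244.54]
gear centre top28 [397.64 311.3 ]
```

Request:
send_rows --pt "0.0036 -0.0027 -0.0036 0 0 0.119 -0.2" --pt "0.0036 -0.0027 -0.0036 0 0 0.119 -0.2" --pt "0.0036 -0.0027 -0.0036 0 0 0.119 -0.2" --pt "0.0036 -0.0027 -0.0036 0 0 0.119 -0.2" --pt "0.0036 -0.0027 -0.0036 0 0 0.119 -0.2" --pt "0.0036 -0.0027 -0.0036 0 0 0.119 -0.2" --pt "0.0036 -0.0027 -0.0036 0 0 0.119 -0.2" --pt "0.0036 -0.0027 -0.0036 0 0 0.119 -0.2" --pt "0.0036 -0.0027 -0.0036 0 0 0.119 -0.2" --pt "0.0036 -0.0027 -0.0036 0 0 0.119 -0.2"

```text
time_s: 24.13
position: [387.3, 317.7, 163.2]
tcp_rot: [0.002, 0.827, 0.562, -0.002]
wrist_force: [0.8, 0.3, -0.5]
gripper_width: 51.5
grasp_force: 0.0
```

Request:
send_rows --pt "0.0036 -0.0027 -0.0036 0 0 0.119 -0.2" --pt "0.0036 -0.0027 -0.0036 0 0 0.119 -0.2" --pt "0.0036 -0.0027 -0.0036 0 0 0.118 -0.2" --pt "0 0 0 0 0 0 -0.2" --pt "0 0 0 0 0 0 -0.2"

```text
time_s: 24.55
position: [397.8, 309.8, 152.4]
tcp_rot: [0.003, 0.717, 0.697, -0.002]
wrist_force: [-0.8, -0.7, 0.7]
gripper_width: 51.1
grasp_force: 0.0
```

```bash
python3 - <<'E'
from h import *
st=bot.sense(); a=vision.capture("wrist"); cv2.imwrite("pics/w20.png",a)
M=rot(st["tcp_rot"]).as_matrix(); print(st["position"],M,st["joints"])
for n,z in dict(gear_old=18,shaft_large_seat=18,shaft_small_seat=18,gear_case=0).items():
  for r in spotter.tip_of("wrist",n)[:2]+spotter.look_for("wrist",n)[:1]: print(n,round(r["conf"],2),r["pixel"],onz("wrist",r["pixel"],z,st)[:2])
print(proj("wrist",[398,312,46.5],st),proj("wrist",[409.7,366.8,46.5],st))
for r in spotter.cut_out("wrist","gear_old")[:2]:
  ys,xs=np.nonzero(r["region"]); print(r["conf"],xs.min(),xs.max(),ys.min(),ys.max(),len(xs))
E
```

```text
[397.83 309.79 152.4 ] [[ 0.03  1.    0.  ]
 [ 1.   -0.03 -0.01]
 [-0.01  0.   -1.  ]] [ 0.64  0.28  1.84 -0.01  1.03  0.68]
gear_old 0.86 [276.2, 195.8] [396.41 314.71]
gear_old 0.91 [275.3, 193.8] [395.59 316.76]
shaft_large_seat 0.6 [290.3, 139.3] [411.04 368.46]
shaft_large_seat 0.74 [328.6, 158.4] [446.93 349.88]
shaft_small_seat 0.74 [278.8, 196.7] [398.94 313.72]
shaft_small_seat 0.47 [294.8, 319.3] [413.36 167.78]
shaft_small_seat 0.62 [329.8, 157.8] [448.04 350.42]
gear_case 0.88 [279.7, 169.1] [400.57 337.74]
gear_case 0.67 [326.5, 158.3] [447.88 347.37]
[277.94 207.18] [290.15 144.18]
0.93 250 304 171 223 1885
```

Request:
send_rows --pt "0.0003 0.003 -0.032 0 0 0 -0.2" --pt "0 0 -0.032 0 0 0 -0.2" --pt "0 0 -0.032 0 0 0 -0.2" --pt "0 0 0 0 0 0 -0.2" --pt "0 0 0 0 0 0 -0.2" --pt "0 0 0 0 0 0 -0.2"

```text
time_s: 25.55
position: [399.0, 313.9, 57.5]
tcp_rot: [0.003, 0.716, 0.698, -0.001]
wrist_force: [-0.3, 0.3, 0.4]
gripper_width: 51.2
grasp_force: 0.0
```

```bash
python3 - <<'E'
from h import *
st=bot.sense(); a=vision.capture("wrist"); cv2.imwrite("pics/w21.png",a)
print(st["position"],rot(st["tcp_rot"]).as_matrix())
for n,z in dict(gear_old=18,shaft_large_seat=18,shaft_small_seat=18,).items():
  for r in spotter.tip_of("wrist",n)[:2]: print(n,round(r["conf"],2),r["pixel"],onz("wrist",r["pixel"],z,st)[:2])
for r in spotter.cut_out("wrist","gear_old")[:2]:
  ys,xs=np.nonzero(r["region"]); print(r["conf"],xs.min(),xs.max(),ys.min(),ys.max(),len(xs), onz("wrist",((xs.min()+xs.max())/2,(ys.min()+ys.max())/2),28,st))
E
```

```text
[398.99 313.88  57.48] [[ 0.03  1.    0.  ]
 [ 1.   -0.03 -0.01]
 [-0.01  0.   -1.  ]]
gear_old 0.83 [277.2, 236.7] [398.62 316.32]
shaft_large_seat 0.56 [296.3, 156.8] [411.75 369.65]
shaft_small_seat 0.57 [278.6, 240.3] [399.5  313.64]
0.57 236 315 204 279 3936 [397.54 317.32  28.  ]
```

Request:
send_rows --pt "0 0.0009 -0.014 0 0 0 -0.2" --pt "0 0 -0.0125 0 0 0 -0.2" --pt "0 0 0 0 0 0 -0.2" --pt "0 0 0 0 0 0 -0.2"

```text
time_s: 26.13
position: [398.0, 314.0, 30.0]
tcp_rot: [0.003, 0.716, 0.698, -0.002]
wrist_force: [-0.9, -0.7, 0.5]
gripper_width: 51.3
grasp_force: 0.0
```

Request:
send_rows --pt "0 0 0 0 0 0 0.2" --pt "0 0 0 0 0 0 0.5" --pt "0 0 0 0 0 0 1" --pt "0 0 0 0 0 0 1" --pt "0 0 0 0 0 0 1" --pt "0 0 0 0 0 0 1" --newtons 50

```text
time_s: 26.63
position: [398.6, 314.5, 30.9]
tcp_rot: [0.003, 0.716, 0.698, -0.001]
wrist_force: [0.1, -1.0, 6.6]
gripper_width: 27.5
grasp_force: 49.2
```

```bash
python3 - <<'E'
from h import *
s=bot.sense(); print(s["position"],s["wrist_force"],s["moment"],rot(s["tcp_rot"]).as_matrix()[:2,0])
E
```

```text
[398.64 314.51  30.9 ] [ 0.1  -1.01  6.57] [-0.08  0.19  0.01] [0.03 1.  ]
```

Request:
send_rows --pt "0 0 0.005 0 0 0 1" --pt "0 0 0.01 0 0 0 1" --pt "0 0 0.015 0 0 0 1" --pt "0 0 0.02 0 0 0 1" --pt "0 0 0.03 0 0 0 1" --pt "0 0 0.03 0 0 0 1" --pt "0 0 0.03 0 0 0 1" --pt "0 0 0 0 0 0 1" --pt "0 0 0 0 0 0 1"

```text
time_s: 27.38
position: [398.9, 314.6, 171.9]
tcp_rot: [0.003, 0.716, 0.698, 0.0]
wrist_force: [0.1, -0.6, -1.9]
gripper_width: 28.2
grasp_force: 49.6
```

```bash
python3 - <<'E'
from h import *
st=bot.sense(); a=vision.capture("wrist"); cv2.imwrite("pics/w22.png",a)
print(st["position"],st["gripper_width"],st["wrist_force"])
for n,z in dict(gear_old=18,shaft_large_seat=18,shaft_small_seat=18,parts_dish=0).items():
  for r in spotter.tip_of("wrist",n)[:2]: print(n,round(r["conf"],2),r["pixel"],onz("wrist",r["pixel"],z,st)[:2],intool(r["pixel"],12))
b=vision.capture("top"); cv2.imwrite("pics/t1.png",b)
for r in spotter.tip_of("top","parts_dish")[:2]+spotter.look_for("top","parts_dish")[:2]: print(r["conf"],r["pixel"],onz("top",r["pixel"],2,st))
c=vision.capture("scene")
for r in spotter.tip_of("scene","parts_dish")[:2]+spotter.look_for("scene","parts_dish")[:2]: print(r["conf"],r["pixel"],onz("scene",r["pixel"],2,st))
E
```

```text
[398.86 314.64 171.94] 28.211776425338403 [ 0.13 -0.59 -1.86]
gear_old 0.92 [279.0, 260.8] [399.01 238.24] [-1.1   0.58 12.  ]
shaft_large_seat 0.68 [292.6, 144.3] [415.48 367.27] [66.32  7.48 12.  ]
shaft_small_seat 0.56 [280.4, 196.6] [402.19 313.61] [38.17  1.25 12.  ]
parts_dish 0.63 [476.4, 186.5] [622.07 315.01] [ 44.13 108.86  12.  ]
parts_dish 0.53 [289.4, 142.0] [413.07 368.03] [67.48  5.8  12.  ]
0.96 [203.2, 181.0] [616.25 312.19   2.  ]
0.69 [373.3, 175.9] [ 632.62 -141.11    2.  ]
0.84 [203.5, 178.1] [624.05 311.55   2.  ]
0.2 [266.5, 245.6] [518.77 131.76   2.  ]
0.36 [302.6, 182.9] [ 765.47 -137.14    2.  ]
```

Request:
send_rows --pt "0 0 0.04 0 0 0 1" --pt "0.03 -0.005 0.01 0 0 0 1" --pt "0.035 -0.008 0 0 0 0 1" --pt "0.035 -0.008 0 0 0 0 1" --pt "0.035 -0.008 0 0 0 0 1" --pt "0.035 -0.008 0 0 0 0 1" --pt "0.03 -0.008 -0.01 0 0 0 1" --pt "0.02 -0.005 -0.035 0 0 0 1" --pt "0 0 -0.035 0 0 0 1" --pt "0 0 -0.02 0 0 0 1"

```text
time_s: 28.77
position: [617.6, 262.5, 115.0]
tcp_rot: [0.002, 0.717, 0.698, -0.005]
wrist_force: [-0.9, -0.1, -2.4]
gripper_width: 27.9
grasp_force: 50.2
```

Request:
send_rows --pt "0 0 0 0 0 0 1" --pt "0 0 0 0 0 0 1"

```text
time_s: 28.93
position: [617.6, 263.8, 118.6]
tcp_rot: [0.002, 0.716, 0.698, -0.003]
wrist_force: [1.1, 0.8, -0.2]
gripper_width: 28.0
grasp_force: 50.2
```

```bash
python3 - <<'E'
from h import *
st=bot.sense(); a=vision.capture("wrist"); cv2.imwrite("pics/w23.png",a)
print(st["position"],st["gripper_width"],rot(st["tcp_rot"]).as_matrix())
for r in spotter.tip_of("wrist","parts_dish")[:2]: print(r["conf"],r["pixel"],onz("wrist",r["pixel"],0,st))
for r in spotter.cut_out("wrist","parts_dish")[:2]:
  ys,xs=np.nonzero(r["region"]); c=((xs.min()+xs.max())/2,(ys.min()+ys.max())/2)
  cs=cv2.findContours(r["region"].astype(np.uint8),0,1)[0]; e=cv2.fitEllipse(max(cs,key=len)); print(r["conf"],c,len(xs),onz("wrist",c,17,st),e,onz("wrist",e[0],15,st))
E
```

```text
[617.65 263.84 118.59] 28.000089132801183 [[ 0.03  1.   -0.  ]
 [ 1.   -0.03 -0.01]
 [-0.01 -0.   -1.  ]]
0.85 [279.2, 153.9] [619.72 311.33   0.  ]
0.6 [29.5, 129.2] [400.39 339.17   0.  ]
0.83 (np.float64(278.5), np.float64(155.5)) 6910 [619.1  312.23  17.  ] ((278.5076904296875, 155.51210021972656), (92.22444152832031, 93.64039611816406), 1.6364941596984863) [619.11 311.95  15.  ]
0.59 (np.float64(178.5), np.float64(380.5)) 410 [502.32  67.88  17.  ] ((173.13990783691406, 389.7609558105469), (13.935442924499512, 23.488122940063477), 47.75741195678711) [493.21  51.59  15.  ]
```

Request:
send_rows --pt "0.0013 0.02 0 0 0 0 1" --pt "0 0.029 -0.02 0 0 0 1" --pt "0 0 -0.03 0 0 0 1" --pt "0 0 -0.025 0 0 0 1" --pt "0 0 0 0 0 0 1" --pt "0 0 0 0 0 0 1"

```text
time_s: 29.58
position: [619.3, 313.4, 45.4]
tcp_rot: [0.003, 0.716, 0.698, -0.002]
wrist_force: [0.6, 0.6, -1.2]
gripper_width: 28.0
grasp_force: 50.2
```

```bash
python3 - <<'E'
from h import *
s=bot.sense(); print(s["position"],s["wrist_force"],rot(s["tcp_rot"]).as_matrix()[:,2])
E
```

```text
[619.32 313.35  45.4 ] [ 0.58  0.64 -1.24] [ 0.   -0.01 -1.  ]
```

Request:
send_rows --pt "0 0 -0.015 0 0 0 1" --pt "0 0 -0.01 0 0 0 1" --pt "0 0 -0.0035 0 0 0 1" --pt "0 0 -0.001 0 0 0 1" --pt "0 0 0 0 0 0 1"

```text
time_s: 30.0
position: [619.9, 313.1, 16.2]
tcp_rot: [0.003, 0.716, 0.698, -0.002]
wrist_force: [-0.2, -0.3, -1.3]
gripper_width: 27.5
grasp_force: 50.2
```

Request:
send_rows --pt "0 0 0 0 0 0 0.2" --pt "0 0 0 0 0 0 0.1" --pt "0 0 0 0 0 0 0.1" --pt "0 0 0.01 0 0 0 0.1" --pt "0 0 0.03 0 0 0 0" --pt "0 0 0.04 0 0 0 0" --pt "0 -0.02 0.04 0 0 0 0" --pt "0 -0.04 0.04 0 0 0 0" --pt "0 0 0 0 0 0 0" --pt "0 0 0 0 0 0 0"

```text
time_s: 30.83
position: [620.7, 264.3, 165.8]
tcp_rot: [0.004, 0.717, 0.697, 0.001]
wrist_force: [-0.2, 1.4, -0.5]
gripper_width: 42.7
grasp_force: 0.0
```

```bash
python3 - <<'E'
from h import *
st=bot.sense(); a=vision.capture("wrist"); cv2.imwrite("pics/w24.png",a); print(st["position"])
for n in ("gear_old","parts_dish"):
  for r in spotter.tip_of("wrist",n)[:2]: print(n,r["conf"],r["pixel"],onz("wrist",r["pixel"],2,st))
  for r in spotter.cut_out("wrist",n)[:1]:
    ys,xs=np.nonzero(r["region"]); cs=cv2.findContours(r["region"].astype(np.uint8),0,1)[0]; e=cv2.fitEllipse(max(cs,key=len)); print(e,onz("wrist",e[0],12,st))
E
```

```text
[620.72 264.33 165.8 ]
gear_old 0.68 [271.1, 145.1] [616.14 315.72   2.  ]
((273.9795227050781, 147.7028045654297), (47.13218688964844, 48.1738166809082), 151.5581512451172) [619.11 314.05  12.  ]
parts_dish 0.69 [277.3, 149.0] [622.42 311.59   2.  ]
((273.8363342285156, 150.44088745117188), (77.7544174194336, 78.86470794677734), 155.2392578125) [618.89 311.35  12.  ]
```

Request:
send_rows --pt "-0.02 -0.03 0 0 0 0 0" --pt "-0.02 -0.03 0 0 0 0 0" --pt "-0.02 -0.03 0 0 0 0 0" --pt "-0.02 -0.03 -0.01 0 0 0 0" --pt "-0.02 -0.03 -0.025 0 0 0 0" --pt "-0.014 -0.019 -0.03 0 0 0 0" --pt "0 0 -0.02 0 0 0 0" --pt "0 0 0 0 0 0 0" --pt "0 0 0 0 0 0 0"

```text
time_s: 31.83
position: [506.0, 97.8, 77.2]
tcp_rot: [0.002, 0.716, 0.698, -0.003]
wrist_force: [0.3, 0.2, 0.6]
gripper_width: 42.6
grasp_force: 0.0
```

```bash
python3 - <<'E'
from h import *
import json
st=bot.sense(); a=vision.capture("wrist"); cv2.imwrite("pics/w25.png",a); print(st["position"])
json.dump({k:np.asarray(st[k]).tolist() for k in("position","tcp_rot")},open("st25.json","w"))
for n in ("gear_small","gear_large"):
  for r in spotter.tip_of("wrist",n)[:2]: print(n,r["conf"],r["pixel"],onz("wrist",r["pixel"],3,st))
  for r in spotter.cut_out("wrist",n)[:1]:
    cs=cv2.findContours(r["region"].astype(np.uint8),0,1)[0]; e=cv2.fitEllipse(max(cs,key=len)); print(r["conf"],e,onz("wrist",e[0],13,st))
E
```

```text
[506.01  97.78  77.22]
gear_small 0.88 [278.8, 172.3] [507.45 137.43   3.  ]
0.73 ((280.8069152832031, 171.08497619628906), (65.53364562988281, 66.66412353515625), 87.19051361083984) [508.92 140.19  13.  ]
gear_large 0.58 [150.3, 156.7] [412.51 151.49   3.  ]
0.8 ((147.45054626464844, 154.41000366210938), (87.1876220703125, 100.14073944091797), 141.31497192382812) [415.15 154.42  13.  ]
```

Request:
send_rows --pt "-0.033 0.005 0 0 0 0 0" --pt "-0.033 0.005 0 0 0 0 0" --pt "-0.033 0.005 0 0 0 0 0" --pt "0 0 0 0 0 0 0" --pt "0 0 0 0 0 0 0"

```text
time_s: 32.5
position: [406.7, 113.0, 79.0]
tcp_rot: [0.003, 0.715, 0.699, -0.002]
wrist_force: [1.5, 0.7, 0.4]
gripper_width: 42.8
grasp_force: 0.0
```

```bash
python3 - <<'E'
from h import *
import json
st=bot.sense(); a=vision.capture("wrist"); cv2.imwrite("pics/w26.png",a); print(st["position"])
json.dump({k:np.asarray(st[k]).tolist() for k in("position","tcp_rot")},open("st26.json","w"))
for n in ("gear_small","gear_large"):
  for r in spotter.tip_of("wrist",n)[:2]: print(n,r["conf"],r["pixel"],onz("wrist",r["pixel"],3,st))
  for r in spotter.cut_out("wrist",n)[:1]:
    cs=cv2.findContours(r["region"].astype(np.uint8),0,1)[0]; e=cv2.fitEllipse(max(cs,key=len)); print(r["conf"],e,onz("wrist",e[0],13,st))
E
```

```text
[406.69 113.02  79.01]
gear_small 0.66 [410.9, 188.1] [510.16 137.88   3.  ]
gear_large 0.7 [284.6, 173.7] [412.73 151.2    3.  ]
0.83 ((286.2220764160156, 172.04757690429688), (86.48961639404297, 89.24064636230469), 80.71359252929688) [413.7  154.34  13.  ]
```

```bash
python3 - <<'E'
from h import *
a=cv2.imread("pics/w25.png");b=cv2.imread("pics/w26.png")
f=lambda im,x,y:cv2.resize(im[y-40:y+40,x-40:x+40],(400,400),interpolation=cv2.INTER_CUBIC)
cv2.imwrite("pics/m.png",np.hstack([f(a,279,170),f(b,285,172)]))
E
```

```text
(no output)
```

View pics/m.png

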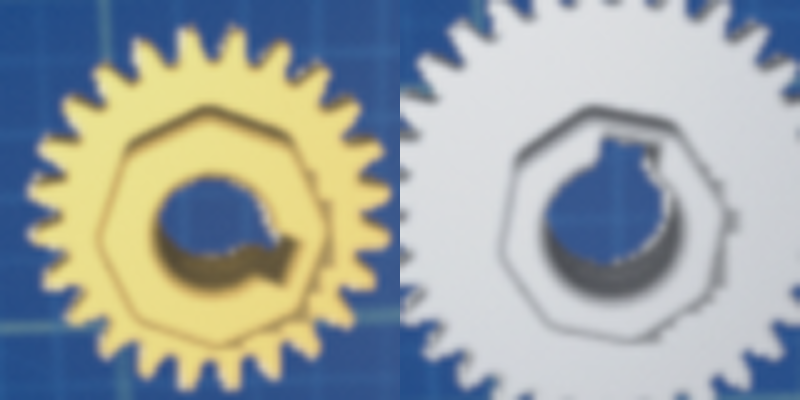

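```bash
python3 - <<'E'
from h import *
import json
for f,p in(("st25.json",(281.6,177)),("st26.json",(287.4,177))):
  s=json.load(open(f)); s={k:np.array(v) for k,v in s.items()}; print(f,onz("wrist",p,27,s))
goal([414,152.5,60],down(2.866))
E
```

```text
st25.json [509.31 138.81  27.  ]
st26.json [414.06 153.62  27.  ]
dP mm [  5.   39.8 -18.6] rv [0.   0.01 1.32] rows>= 11.0
```

Request:
send_rows --pt "0.0004 0.0034 -0.0015 0 0 0.11 -0.2" --pt "0.0004 0.0034 -0.0015 0 0 0.11 -0.2" --pt "0.0004 0.0034 -0.0015 0 0 0.11 -0.2" --pt "0.0004 0.0034 -0.0015 0 0 0.11 -0.2" --pt "0.0004 0.0034 -0.0015 0 0 0.11 -0.2" --pt "0.0004 0.0034 -0.0015 0 0 0.11 -0.2" --pt "0.0004 0.0034 -0.0015 0 0 0.11 -0.2" --pt "0.0004 0.0034 -0.0015 0 0 0.11 -0.2" --pt "0.0004 0.0034 -0.0015 0 0 0.11 -0.2" --pt "0.0004 0.0034 -0.0015 0 0 0.11 -0.2"

```text
time_s: 33.58
position: [412.5, 146.7, 63.1]
tcp_rot: [0.004, 0.243, 0.97, -0.0]
wrist_force: [-1.1, -0.1, -0.3]
gripper_width: 51.5
grasp_force: 0.0
```

Request:
send_rows --pt "0.0004 0.0034 -0.0015 0 0 0.11 -0.2" --pt "0.0004 0.003 -0.0015 0 0 0.108 -0.2" --pt "0 0 0 0 0 0 -0.2" --pt "0 0 0 0 0 0 -0.2"

```text
time_s: 33.92
position: [412.8, 152.9, 60.1]
tcp_rot: [0.003, 0.14, 0.99, -0.0]
wrist_force: [0.6, 0.5, -0.1]
gripper_width: 51.4
grasp_force: 0.0
```

```bash
python3 - <<'E'
from h import *
st=bot.sense(); a=vision.capture("wrist"); cv2.imwrite("pics/w27.png",a); print(st["position"],rot(st["tcp_rot"]).as_matrix())
print("psi",2*np.arctan2(st["tcp_rot"][2],st["tcp_rot"][1]))
for n in ("gear_large",):
  for r in spotter.tip_of("wrist",n)[:2]: print(n,r["conf"],r["pixel"],onz("wrist",r["pixel"],3,st))
  for r in spotter.cut_out("wrist",n)[:1]:
    ys,xs=np.nonzero(r["region"]);cs=cv2.findContours(r["region"].astype(np.uint8),0,1)[0]; e=cv2.fitEllipse(max(cs,key=len)); print(r["conf"],e,onz("wrist",e[0],13,st),xs.min(),xs.max(),ys.min(),ys.max())
print(proj("wrist",[413.5,153,27],st))
E
```

```text
[412.84 152.93  60.08] [[-0.96  0.28  0.01]
 [ 0.28  0.96 -0.  ]
 [-0.01  0.   -1.  ]]
psi 2.8608378145858646
gear_large 0.83 [277.7, 231.1] [413.73 153.6    3.  ]
0.97 ((276.3622741699219, 232.45553588867188), (86.11106872558594, 93.99165344238281), 93.80661010742188) [410.51 153.52  13.  ] 229 324 188 277
[276.81 244.86]
```

Request:
send_rows --pt "0.0006 0.0004 -0.02 0 0 0 -0.2" --pt "0 0 -0.018 0 0 0 -0.2" --pt "0 0 -0.0065 0 0 0 -0.2" --pt "0 0 0 0 0 0 -0.2" --pt "0 0 0 0 0 0 -0.2"

```text
time_s: 34.48
position: [412.9, 153.3, 15.8]
tcp_rot: [0.003, 0.139, 0.99, -0.0]
wrist_force: [0.2, -1.8, 0.9]
gripper_width: 51.3
grasp_force: 0.0
```

Request:
send_rows --pt "0 0 0 0 0 0 0.2" --pt "0 0 0 0 0 0 0.4" --pt "0 0 0 0 0 0 1" --pt "0 0 0 0 0 0 1" --pt "0 0 0 0 0 0 1" --pt "0 0 0 0 0 0 1" --newtons 60

```text
time_s: 34.98
position: [413.4, 153.5, 16.9]
tcp_rot: [0.004, 0.139, 0.99, 0.0]
wrist_force: [-1.0, -0.1, 6.3]
gripper_width: 27.9
grasp_force: 58.9
```

Request:
send_rows --pt "0 0 0.01 0 0 0 1" --pt "0 0 0.02 0 0 0 1" --pt "-0.01 0 0.03 0 0 0 1" --pt "-0.01 0 0.03 0 0 -0.084 1" --pt "-0.02 0.02 0.03 0 0 -0.084 1" --pt "0 0.03 0 0 0 -0.084 1" --pt "0 0.03 0 0 0 -0.084 1" --pt "0 0.03 0 0 0 -0.084 1" --pt "0 0.03 0 0 0 -0.084 1" --pt "0 0.03 0 0 0 -0.084 1"

```text
time_s: 35.82
position: [372.2, 324.6, 136.1]
tcp_rot: [0.003, 0.421, 0.907, -0.001]
wrist_force: [1.9, 0.9, -2.6]
gripper_width: 28.0
grasp_force: 60.0
```

Request:
send_rows --pt "0 0.02 0 0 0 -0.084 1" --pt "0.01 0.01 0 0 0 -0.084 1" --pt "0.01 0.01 0 0 0 -0.084 1" --pt "0.01 0.002 0 0 0 -0.084 1" --pt "0.006 0.002 0 0 0 -0.08 1" --pt "0 0 0 0 0 0 1" --pt "0 0 0 0 0 0 1"

```text
time_s: 36.4
position: [408.4, 367.0, 135.5]
tcp_rot: [0.003, 0.597, 0.802, -0.002]
wrist_force: [-0.5, 0.2, -2.1]
gripper_width: 27.8
grasp_force: 60.0
```

```bash
python3 - <<'E'
from h import *
st=bot.sense(); a=vision.capture("wrist"); cv2.imwrite("pics/w28.png",a); print(st["position"],st["gripper_width"],st["wrist_force"])
print("psi",2*np.arctan2(st["tcp_rot"][2],st["tcp_rot"][1]),st["joints"])
for n,z in dict(gear_large=0,shaft_large_seat=18,shaft_small_seat=18).items():
  for r in spotter.tip_of("wrist",n)[:2]: print(n,r["conf"],r["pixel"],onz("wrist",r["pixel"],z,st),intool(r["pixel"],13.9))
for r in spotter.cut_out("wrist","gear_large")[:1]:
    ys,xs=np.nonzero(r["region"]);cs=cv2.findContours(r["region"].astype(np.uint8),0,1)[0]; e=cv2.fitEllipse(max(cs,key=len)); print(r["conf"],e,intool(e[0],4),xs.min(),xs.max(),ys.min(),ys.max())
E
```

```text
[408.45 367.02 135.53] 27.770230181533016 [-0.52  0.25 -2.14]
psi 1.8613926232336075 [ 0.71  0.36  1.76 -0.01  1.02  0.43]
gear_large 0.94 [276.9, 257.2] [425.7  306.74   0.  ] [ 0.43 -0.45 13.9 ]
shaft_large_seat 0.59 [281.6, 205.3] [411.82 368.53  18.  ] [32.73  2.18 13.9 ]
shaft_small_seat 0.73 [284.5, 205.2] [414.38 369.41  18.  ] [32.79  3.8  13.9 ]
0.85 ((277.068115234375, 256.9598083496094), (101.69994354248047, 105.54702758789062), 78.32931518554688) [ 5.62 -0.33  4.  ] 218 337 205 313
```

Request:
send_rows --pt "0.0024 0.0018 -0.03 0 0 0 1" --pt "0 0 -0.03 0 0 0 1" --pt "0 0 -0.01 0 0 0 1" --pt "0 0 0 0 0 0 1" --pt "0 0 0 0 0 0 1"

```text
time_s: 37.07
position: [411.2, 369.2, 66.0]
tcp_rot: [0.003, 0.598, 0.802, -0.002]
wrist_force: [0.6, 0.6, -1.6]
gripper_width: 27.6
grasp_force: 60.1
```

```bash
python3 - <<'E'
from h import *
st=bot.sense(); a=vision.capture("wrist"); cv2.imwrite("pics/w29.png",a); print(st["position"],st["wrist_force"],rot(st["tcp_rot"]).as_matrix()[:,2])
M=rot(st["tcp_rot"]).as_matrix()
for r in spotter.tip_of("wrist","shaft_large_seat")[:2]+spotter.tip_of("wrist","gear_large")[:1]: print(r["conf"],r["pixel"],intool(r["pixel"],13.9))
print(proj("wrist",st["position"]+M@[0,0,-10],st), proj("wrist",[410.8,368.8,46.5],st))
b=a[215:300,235:320]; print(b[::5,::4].mean(2).astype(int))
E
```

```text
[411.22 369.16  65.99] [ 0.64  0.61 -1.61] [ 0.   -0.01 -1.  ]
[277.65 279.1 ] [276.81 253.79]
[[ 89  89  88  57  60 110 126  56 128 135  63 141 125  59 138  87  56  91
   71  61  83  84]
 [ 86  55  78 144  76  87 144 137 144 144 143 143 142 140 141 119 118 138
   58  56  73  67]
 [112 106  57 136 144 144 143 144 143 143 142 142 141 140 140 139 138 137
  107 136 100  57]
 [ 60 141 143 143 143 143 143 142 142 142 141 140 140 140 139 138 138 137
  137 135  72 103]
 [128 141 142 141 142 142 141 141 141 140 140 139 139 139 138 138 136 137
  137 134 134 133]
 [141 142 141 141 140 140 141 141 139 138 137 137 135 136 137 136 136 136
  135 135 134 134]
 [140 140 140 140 139 140 139  87  59  58  60  60  60  58  88 136 136 136
  135 134 134 133]
 [139 139 138 138 132 136  64  57  59  59  58  59  59  58  54  56 124 134
  134 133 124 133]
 [137  83  70  62  47  55  55 106 120 121 122 123 126 122  92  52  52  60
   54  69  72 130]
 [116  70  69  43  32  60 114 136 135 136 135 134 134 134 133 113  64  44
   34  69  69  89]
 [ 47  69  69  30  45 118 135 135 100  60  56  56  59  92 131 133 127  94
   28  68  69  58]
 [ 66  69  67  26  77 118 132  63  45  51  55  53  52  45  55 125 128 126
   24  62  68  66]
 [ 68  68  56  25  70 101  95  43  46  44  44  44  44  42  42  44  44  86
   22  47  68  67]
 [ 68  68  36  24  61  86  65  42  43  46  49  48  49  42  40  42  42  63
   23  25  67  67]
 [ 67  67  24  23  59  85  77  43  41  42  43  42  42  41  41  62  61  62
   17  21  65  66]
 [127 123  36  20  48  84  85  74  50  41  42  42  40  46  70  83  83  57
   19  32 109 126]
 [ 29 107  33  17  49  81  81  83  83  76  71  70  74  81  83  80  80  67
   18  30 131  71]]
```

```bash
python3 - <<'E'
from h import *
a=cv2.imread("pics/w29.png"); b=a[262:300:2,256:304:2].mean(2).astype(int); print(b)
st=bot.sense(); M=rot(st["tcp_rot"]).as_matrix()
print("bore top exp",proj("wrist",st["position"]+M@[0,0,-10.1],st),"shaft top",proj("wrist",[410.8,368.8,46.5],st), proj("wrist",[410.8,369.8,46.5],st))
E
```

```text
[[106 120 133 136 135 135 135 132 125 117 111 109 117 122 128 133 134 135
  134 132 123 108  84  54]
 [120 133 136 135 135 130 113  91  74  63  58  59  64  69  84 110 125 133
  133 133 132 125 111  92]
 [133 135 136 134 121  87  64  56  55  55  56  55  56  55  57  60  79 114
  130 133 133 133 128 114]
 [133 134 134 120  80  52  55  55  56  57  56  55  55  55  55  54  49  69
  111 131 133 133 132 128]
 [123 135 125  87  49  44  45  51  53  55  55  54  55  54  51  47  43  45
   73 112 128 128 128 130]
 [119 131 102  60  45  44  44  45  47  48  49  49  48  45  44  43  43  41
   46  63  76  74  77 108]
 [118 124  80  46  45  44  43  44  45  44  44  45  44  43  44  42  42  44
   42  43  46  44  51  94]
 [112 111  67  42  44  48  46  45  44  45  43  44  45  43  43  44  45  42
   41  44  42  44  48  86]
 [ 87  81  54  41  42  44  50  47  46  45  45  44  44  46  47  48  44  42
   41  43  43  42  44  66]
 [ 85  75  54  42  42  42  43  45  48  51  47  48  49  49  46  41  40  40
   40  43  43  43  43  62]
 [ 86  78  60  42  41  43  42  42  42  43  42  43  43  42  42  41  41  40
   39  41  43  4
[... 190 characters left out ...]
0  67  74  75  77  76]
 [ 85  84  81  69  57  43  42  42  42  42  42  41  41  42  42  40  41  51
   67  75  83  83  84  80]
 [ 84  85  84  78  70  57  45  42  41  41  43  42  42  41  40  42  53  67
   75  83  82  83  83  74]
 [ 83  85  84  83  78  71  65  56  48  44  44  43  44  47  52  62  69  75
   82  83  82  81  78  69]
 [ 78  82  83  84  83  81  77  72  68  65  64  63  65  69  71  74  79  82
   82  84  81  77  79  77]
 [ 82  77  80  83  83  84  83  82  79  78  76  76  77  78  81  83  83  82
   82  81  74  80  82  80]
 [ 83  83  79  79  82  83  84  83  83  84  82  83  83  83  83  83  83  82
   81  77  80  83  83  81]]
bore top exp [277.65 279.2 ] shaft top [274.84 253.53] [275.3  252.13]
```

Request:
send_rows --pt "0 0 -0.004 0 0 0 1" --pt "0 0 -0.003 0 0 0 1" --pt "0 0 -0.002 0 0 0 1" --pt "0 0 -0.001 0 0 0 1" --pt "0 0 0 0 0 0 1"

```text
time_s: 37.63
position: [411.0, 369.0, 55.4]
tcp_rot: [0.003, 0.598, 0.802, -0.002]
wrist_force: [-0.0, 0.6, -3.2]
gripper_width: 27.7
grasp_force: 60.1
```

```bash
python3 - <<'E'
from h import *
s=bot.sense(); print(s["position"],s["wrist_force"],s["moment"],s["gripper_width"])
E
```

```text
[411.04 368.97  55.44] [-0.01  0.61 -3.19] [ 0.05 -0.02 -0.04] 27.66143890096823
```

Request:
send_rows --pt "0 0 -0.002 0 0 0 1" --pt "0 0 -0.002 0 0 0 1" --pt "0 0 -0.002 0 0 0 1" --pt "0 0 -0.002 0 0 0 1" --pt "0 0 0 0 0 0 1" --pt "0 0 0 0 0 0 1"

```text
time_s: 38.13
position: [410.7, 369.1, 47.3]
tcp_rot: [0.003, 0.598, 0.801, -0.002]
wrist_force: [-2.3, 1.7, -4.2]
gripper_width: 27.5
grasp_force: 59.9
```

```bash
python3 - <<'E'
from h import *
s=bot.sense(); print(s["position"],s["wrist_force"],s["moment"],s["gripper_width"])
E
```

```text
[410.73 369.13  47.26] [-2.31  1.66 -4.21] [0.38 0.43 0.03] 27.494401724817664
```

Request:
send_rows --pt "0 0 -0.003 0 0 0 1" --pt "0 0 -0.003 0 0 0 1" --pt "0 0 -0.003 0 0 0 1" --pt "0 0 -0.003 0 0 0 1" --pt "0 0 -0.002 0 0 0 1" --pt "0 0 -0.001 0 0 0 1" --pt "0 0 0 0 0 0 1"

```text
time_s: 38.72
position: [410.6, 369.2, 32.4]
tcp_rot: [0.003, 0.598, 0.801, -0.002]
wrist_force: [-3.6, 2.3, -1.8]
gripper_width: 27.9
grasp_force: 60.2
```

Request:
send_rows --pt "0 0 -0.0005 0 0 0 0.3" --pt "0 0 0 0 0 0 0.1" --pt "0 0 0 0 0 0 0.1" --pt "0 0 0.01 0 0 0 0.1" --pt "0 0 0.03 0 0 0 0.1" --pt "-0.01 0 0.04 0 0 0 0.1" --pt "-0.03 -0.02 0 0 0 0 0" --pt "0 -0.04 0 0 0 0.02 0" --pt "0 -0.04 0 0 0 0.02 0" --pt "0 -0.04 0 0 0 0.02 0"

```text
time_s: 39.55
position: [371.3, 228.1, 113.5]
tcp_rot: [0.004, 0.572, 0.82, -0.0]
wrist_force: [1.7, 0.1, -1.2]
gripper_width: 42.7
grasp_force: 0.0
```

Request:
send_rows --pt "0 -0.04 0 0 0 0.02 -0.2" --pt "0.01 -0.035 0 0 0 0.02 -0.2" --pt "0.035 -0.01 0 0 0 0.02 -0.2" --pt "0.035 -0.005 -0.01 0 0 0.02 -0.2" --pt "0.035 0 -0.02 0 0 0.006 -0.2" --pt "0.022 0 -0.02 0 0 0 -0.2" --pt "0 0 0 0 0 0 -0.2" --pt "0 0 0 0 0 0 -0.2"

```text
time_s: 40.22
position: [508.7, 138.5, 61.7]
tcp_rot: [0.003, 0.538, 0.843, -0.002]
wrist_force: [-0.2, -0.7, 0.3]
gripper_width: 50.9
grasp_force: 0.0
```

```bash
python3 - <<'E'
from h import *
st=bot.sense(); a=vision.capture("wrist"); cv2.imwrite("pics/w30.png",a); print(st["position"],rot(st["tcp_rot"]).as_matrix()[:,2])
print("psi",2*np.arctan2(st["tcp_rot"][2],st["tcp_rot"][1]))
for n in ("gear_small","gear_large"):
  for r in spotter.tip_of("wrist",n)[:2]: print(n,r["conf"],r["pixel"],onz("wrist",r["pixel"],3,st))
for r in spotter.cut_out("wrist","gear_small")[:1]:
    ys,xs=np.nonzero(r["region"]);cs=cv2.findContours(r["region"].astype(np.uint8),0,1)[0]; e=cv2.fitEllipse(max(cs,key=len)); print(r["conf"],e,onz("wrist",e[0],13,st),xs.min(),xs.max(),ys.min(),ys.max())
E
```

```text
[508.74 138.45  61.67] [ 0.   -0.01 -1.  ]
psi 2.004726381368136
gear_small 0.79 [277.7, 231.4] [509.45 137.17   3.  ]
gear_large 0.46 [236.9, 308.7] [507.97  61.01   3.  ]
0.89 ((277.7842102050781, 231.38844299316406), (64.88383483886719, 70.46794128417969), 86.41875457763672) [507.77 140.94  13.  ] 242 313 196 265
```

Request:
send_rows --pt "0.0004 0.0003 -0.02 0 0 0 -0.2" --pt "0 0 -0.018 0 0 0 -0.2" --pt "0 0 -0.0075 0 0 0 -0.2" --pt "0 0 0 0 0 0 -0.2" --pt "0 0 0 0 0 0 -0.2"

```text
time_s: 40.83
position: [508.5, 139.6, 17.4]
tcp_rot: [0.003, 0.538, 0.843, -0.001]
wrist_force: [-0.4, 0.3, 0.0]
gripper_width: 50.9
grasp_force: 0.0
```

Request:
send_rows --pt "0 0 0 0 0 0 0.2" --pt "0 0 0 0 0 0 0.4" --pt "0 0 0 0 0 0 1" --pt "0 0 0 0 0 0 1" --pt "0 0 0 0 0 0 1" --pt "0 0 0 0 0 0 1"

```text
time_s: 41.33
position: [509.1, 139.6, 18.2]
tcp_rot: [0.004, 0.538, 0.843, -0.001]
wrist_force: [-1.4, -0.5, 6.1]
gripper_width: 27.0
grasp_force: 58.7
```

```bash
python3 - <<'E'
from h import *
st=bot.sense(); a=vision.capture("wrist"); cv2.imwrite("pics/w31.png",a); print(st["position"],st["gripper_width"])
print("bore top exp",proj("wrist",st["position"]+rot(st["tcp_rot"]).as_matrix()@[0,0,-10.5],st))
print(a[258:304:2,252:304:2].mean(2).astype(int))
E
```

```text
[509.14 139.6   18.22] 26.972886050232574
bore top exp [277.45 279.67]
[[ 51  70  74  99 139 156 172 175 174 175 174 174 173 174 174 174 173 173
  173 173 168 149 119  79  70  63]
 [ 49  70 102 140 158 172 175 175 174 173 174 174 174 173 173 173 173 174
  174 173 172 168 149 123  85  63]
 [ 59 100 142 159 173 175 174 174 174 173 174 174 173 173 172 172 173 173
  172 172 172 172 168 150 129  81]
 [ 97 143 164 173 174 174 173 174 174 171 166 158 159 150 156 158 167 171
  173 172 173 173 172 167 151 129]
 [ 98 147 174 174 174 173 173 172 160 137 131  99 100  93 100 105 124 150
  167 172 172 172 172 171 169 149]
 [104 139 173 173 172 172 170 146 101  82  88  89  84  82  91  95  85  97
  129 162 171 171 171 171 171 166]
 [113 162 173 172 173 171 149  93  66  68  72  77  76  68  70  74  81  82
   91 124 162 171 171 170 172 167]
 [125 169 173 172 172 163 110  80  64  60  61  64  63  60  60  60  63  76
   68  78 137 170 170 171 171 168]
 [110 135 169 172 171 147  81  64  64  65  60  60  60  60  60  59  59  60
   57  61 108 161 170 170 170 167]
 [105 123 167 172 170 130  71  61  59  63  63  6
[... 778 characters left out ...]
80  64  56
   56  58  72  90 100 109 108  91]
 [ 64  87 103 110 111 111 110 110 110 107 103 100  97  98  99  99  83  63
   59  74  91 101 109 109 108  92]
 [ 78  99 105 104 111 111 111 112 111 110 110 110 109 109 109 110 106  87
   80  94 105 109 107 107 102  93]
 [ 81 108 113  97 104 109 110 111 110 111 110 111 110 111 110 110 110 108
   99 106 110 105 101 101 103 102]
 [ 77 104  94  77  81  99 107 110 110 110 109 111 110 110 109 111 111 110
  110 109 106 113 110 109  86  90]
 [ 77  75  77  77  76  91 103 106 112 111 111 109 109 110 111 110 109 109
  110 108  86 100 106  92  81  80]
 [ 77  76  76  75  76  82 104  94 108 104 103 104 105 104 108 107 106 112
  105  85  75  78  79  78  80  79]]
```

Request:
send_rows --pt "0 0 0.01 0 0 0 1" --pt "0 0 0.03 0 0 0 1" --pt "0 0 0.04 0 0 0 1" --pt "-0.03 0 0.035 0 0 0 1" --pt "-0.035 0 0 0 0 -0.05 1" --pt "-0.035 0 0 0 0 -0.05 1" --pt "-0.034 0.015 0 0 0 -0.05 1" --pt "0 0.03 0 0 0 -0.05 1" --pt "0 0.035 0 0 0 -0.05 1" --pt "0 0.035 0 0 0 -0.05 1"

```text
time_s: 42.22
position: [376.8, 255.3, 129.7]
tcp_rot: [0.003, 0.659, 0.752, -0.001]
wrist_force: [1.5, -0.4, -1.6]
gripper_width: 27.2
grasp_force: 59.9
```

Request:
send_rows --pt "0 0.035 0 0 0 -0.05 1" --pt "0.006 0.02 0 0 0 -0.05 1" --pt "0.012 0.005 0 0 0 -0.05 1" --pt "0.006 0 0 0 0 -0.012 1" --pt "0 0 0 0 0 0 1" --pt "0 0 0 0 0 0 1"

```text
time_s: 42.72
position: [401.1, 313.4, 128.5]
tcp_rot: [0.003, 0.717, 0.697, -0.003]
wrist_force: [0.4, -0.1, -2.3]
gripper_width: 27.3
grasp_force: 59.9
```

```bash
python3 - <<'E'
from h import *
st=bot.sense(); a=vision.capture("wrist"); cv2.imwrite("pics/w32.png",a); print(st["position"],st["gripper_width"],st["wrist_force"])
print("psi",2*np.arctan2(st["tcp_rot"][2],st["tcp_rot"][1]))
for n,z in dict(gear_small=0,shaft_large_seat=18,shaft_small_seat=18,gear_large=18).items():
  for r in spotter.tip_of("wrist",n)[:2]: print(n,r["conf"],r["pixel"],onz("wrist",r["pixel"],z,st),intool(r["pixel"],15))
E
```

```text
[401.11 313.42 128.47] 27.26295275311766 [ 0.39 -0.07 -2.31]
psi 1.5435965480990608
gear_small 0.68 [272.8, 258.7] [394.25 252.54   0.  ] [-1.27 -3.14 15.  ]
shaft_large_seat 0.96 [290.2, 145.4] [412.98 368.91  18.  ] [65.47  6.36 15.  ]
shaft_small_seat 0.7 [274.8, 207.9] [398.27 313.47  18.  ] [30.72 -1.87 15.  ]
gear_large 0.77 [287.2, 146.7] [410.42 367.88  18.  ] [64.79  4.78 15.  ]
```

Request:
send_rows --pt "-0.0022 0.001 -0.03 0 0 0 1" --pt "0 0 -0.03 0 0 0 1" --pt "0 0 0 0 0 0 1" --pt "0 0 0 0 0 0 1" --pt "0 0 0 0 0 0 1"

```text
time_s: 43.38
position: [400.0, 315.9, 69.5]
tcp_rot: [0.003, 0.717, 0.697, -0.001]
wrist_force: [0.5, 0.6, -2.2]
gripper_width: 27.1
grasp_force: 60.1
```

```bash
python3 - <<'E'
from h import *
st=bot.sense(); print(st["position"],st["wrist_force"],2*np.arctan2(st["tcp_rot"][2],st["tcp_rot"][1]))
E
```

```text
[400.04 315.87  69.52] [ 0.54  0.6  -2.25] 1.5436510095872533
```

Correct (−1.2, −1.5) mm and go down onto the shaft.

Request:
send_rows --pt "-0.0012 -0.0014 -0.002 0 0 0 1" --pt "0 0 -0.003 0 0 0 1" --pt "0 0 -0.003 0 0 0 1" --pt "0 0 -0.002 0 0 0 1" --pt "0 0 -0.002 0 0 0 1" --pt "0 0 0 0 0 0 1" --pt "0 0 0 0 0 0 1"

```text
time_s: 43.97
position: [398.1, 314.0, 56.3]
tcp_rot: [0.003, 0.717, 0.697, -0.002]
wrist_force: [-0.0, -0.4, -2.0]
gripper_width: 27.3
grasp_force: 60.1
```

```bash
python3 - <<'E'
from h import *
st=bot.sense(); print(st["position"],st["wrist_force"],st["moment"],st["gripper_width"])
E
```

```text
[398.07 313.99  56.28] [-0.01 -0.38 -2.02] [ 0.01 -0.07  0.02] 27.25945558939904
```

Request:
send_rows --pt "0.0004 0.0003 -0.002 0 0 0 1" --pt "0 0 -0.002 0 0 0 1" --pt "0 0 -0.002 0 0 0 1" --pt "0 0 -0.002 0 0 0 1" --pt "0 0 0 0 0 0 1" --pt "0 0 0 0 0 0 1"

```text
time_s: 44.47
position: [398.3, 314.2, 48.1]
tcp_rot: [0.003, 0.717, 0.697, -0.002]
wrist_force: [-0.6, 1.0, -1.9]
gripper_width: 27.0
grasp_force: 60.1
```

```bash
python3 - <<'E'
from h import *
st=bot.sense(); print(st["position"],st["wrist_force"],st["moment"],st["gripper_width"])
E
```

```text
[398.34 314.21  48.14] [-0.58  1.01 -1.85] [ 0.03  0.03 -0.03] 27.028774098690654
```

Request:
send_rows --pt "0 0 -0.002 0 0 0 1" --pt "0 0 -0.002 0 0 0 1" --pt "0 0 -0.002 0 0 0 1" --pt "0 0 -0.002 0 0 0 1" --pt "0 0 0 0 0 0 1"

```text
time_s: 44.88
position: [398.3, 314.2, 39.9]
tcp_rot: [0.003, 0.717, 0.697, -0.002]
wrist_force: [0.1, 0.9, -3.0]
gripper_width: 27.4
grasp_force: 60.1
```

Request:
send_rows --pt "0 0 -0.002 0 0 0 1" --pt "0 0 -0.002 0 0 0 1" --pt "0 0 -0.002 0 0 0 1" --pt "0 0 -0.001 0 0 0 1" --pt "0 0 0 0 0 0 1"

```text
time_s: 45.3
position: [398.5, 314.4, 33.6]
tcp_rot: [0.003, 0.717, 0.697, -0.002]
wrist_force: [-1.7, -1.3, 0.9]
gripper_width: 26.8
grasp_force: 60.5
```

Request:
send_rows --pt "0 0 -0.0008 0 0 0 0.3" --pt "0 0 0 0 0 0 0.1" --pt "0 0 0 0 0 0 0.1" --pt "0 0 0.01 0 0 0 0.1" --pt "0 0 0.03 0 0 0 0.1" --pt "0 0 0.04 0 0 0 0.1" --pt "0 0 0.04 0 0 0 0.1" --pt "0 0 0.04 0 0 0 0.5" --pt "0 0 0.02 0 0 0 1" --pt "0 0 0 0 0 0 1"

```text
time_s: 46.13
position: [400.9, 316.1, 218.9]
tcp_rot: [0.004, 0.717, 0.697, 0.004]
wrist_force: [1.0, 0.8, -0.3]
gripper_width: 2.5
grasp_force: 0.0
```

```bash
python3 - <<'E'
from h import *
st=bot.sense(); a=vision.capture("wrist"); cv2.imwrite("pics/w33.png",a); print(st["position"],st["gripper_width"],st["wrist_force"])
for n,z in dict(gear_small=18,gear_large=18,cover=54,gear_case=0).items():
  for r in spotter.tip_of("wrist",n)[:2]: print(n,r["conf"],r["pixel"],onz("wrist",r["pixel"],z,st)[:2])
for n in ("gear_small","gear_large"):
  for r in spotter.cut_out("wrist",n)[:1]:
    cs=cv2.findContours(r["region"].astype(np.uint8),0,1)[0]; e=cv2.fitEllipse(max(cs,key=len)); print(n,e)
E
```

```text
[400.92 316.06 218.91] 2.5204079599859766 [ 1.02  0.84 -0.29]
gear_small 0.9 [274.1, 188.6] [398.45 313.22]
gear_large 0.55 [281.4, 140.1] [408.54 370.17]Traceback (most recent call last):
  File "<stdin>", line 4, in <module>
ValueError: it knows: gear_case, gear_large, gear_old, gear_small, hook, hung, parts_dish, rack, shaft_large_seat, shaft_small_seat, solder_reel, spanner, spanner_a_ring, spanner_b_ring, spanner_c_ring, tape_blac
```

Request:
send_rows --pt "0.007 -0.0041 0 0 0 0.1155 1" --pt "0.007 -0.0041 0 0 0 0.1155 1" --pt "0.007 -0.0041 0 0 0 0.1155 1" --pt "0.007 -0.0041 0 0 0 0.1155 1" --pt "0.007 -0.0041 0 0 0 0.1155 1" --pt "0.007 -0.0041 0 0 0 0.1155 1" --pt "0.007 -0.0041 0 0 0 0.1155 1" --pt "0.007 -0.0041 0 0 0 0.1155 1" --pt "0.007 -0.0041 0 0 0 0.1155 1" --pt "0.007 -0.0041 0 0 0 0.1155 1"

```text
time_s: 47.12
position: [467.8, 272.5, 210.2]
tcp_rot: [0.002, 0.217, 0.976, -0.002]
wrist_force: [-0.2, -0.6, -0.0]
gripper_width: -0.3
grasp_force: 0.0
```

Request:
send_rows --pt "0.007 -0.0041 0 0 0 0.1155 1" --pt "0.007 -0.0041 0 0 0 0.1155 1" --pt "0 0 0 0 0 0 1" --pt "0 0 0 0 0 0 1"

```text
time_s: 47.45
position: [481.8, 264.6, 210.7]
tcp_rot: [0.002, 0.108, 0.994, -0.001]
wrist_force: [-0.8, 0.2, -0.7]
gripper_width: 0.1
grasp_force: 0.0
```

```bash
cat > cov.py <<'E'
from h import *
C=np.array([403.3,335.6]);ex=np.array([.977,-.213]);ey=np.array([.213,.977])
st=bot.sense(); d=st["position"][:2]-C; print("x'",d@ex,"y'",d@ey,"z",st["position"][2],"F",st["wrist_force"],"psi",2*np.arctan2(st["tcp_rot"][2],st["tcp_rot"][1]))
E
python3 - <<'E'
from cov import *
for ph in (1.6,1.4,1.2,1.0,.8,.6,.4,.2,.1,0):
  x=52-85*np.cos(ph)+6*np.sin(ph)+11; print(ph,round(x,1),round(54+85*np.sin(ph)+6*np.cos(ph),1),(C+x*ex-50*ey).round(1))
a=vision.capture("scene"); cv2.imwrite("pics/s1.png",a); a=vision.capture("top"); cv2.imwrite("pics/t2.png",a)
E
```

```text
x' 91.7796526453305 y' -52.65198562281261 z 210.7412909596471 F [-0.8   0.19 -0.67] psi 2.926031729373489
1.6 71.5 138.8 [462.5 271.5]
1.4 54.5 138.8 [445.9 275.1]
1.2 37.8 135.4 [429.6 278.7]
1.0 22.1 128.8 [414.3 282. ]
0.8 8.1 119.2 [400.5 285. ]
0.6 -3.8 106.9 [389.  287.6]
0.4 -13.0 92.6 [380.  289.5]
0.2 -19.1 76.8 [374.  290.8]
0.1 -21.0 68.5 [372.2 291.2]
0 -22.0 60.0 [371.2 291.4]
```

Request:
send_rows --pt "0.006 -0.0013 0 0 0 0 1" --pt "0 0 -0.024 0 0 0 1" --pt "0 0 -0.024 0 0 0 1" --pt "0 0 -0.024 0 0 0 1" --pt "0 0 0 0 0 0 1" --pt "0 0 0 0 0 0 1"

```text
time_s: 48.05
position: [488.0, 263.6, 139.8]
tcp_rot: [0.002, 0.106, 0.994, -0.001]
wrist_force: [0.8, 0.1, 0.7]
gripper_width: -0.1
grasp_force: 0.0
```

Request:
send_rows --pt "-0.008 0.0018 0 0 0 0 1" --pt "-0.008 0.0018 0 0 0 0 1" --pt "-0.008 0.0018 0 0 0 0 1" --pt "-0.008 0.0018 0 0 0 0 1" --pt "0 0 0 0 0 0 1"

```text
time_s: 48.47
position: [454.7, 271.5, 141.5]
tcp_rot: [0.003, 0.105, 0.994, 0.0]
wrist_force: [-0.0, 0.2, 0.2]
gripper_width: -0.3
grasp_force: 0.0
```

```bash
python3 cov.py
```

```text
x' 63.90041248886341 y' -51.6620293454021 z 141.47151711805463 F [-0.    0.17  0.22] psi 2.9306229281094387
```

Request:
send_rows --pt "-0.008 0.0018 0 0 0 0 1" --pt "-0.008 0.0018 -0.002 0 0 0 1" --pt "-0.008 0.0018 -0.003 0 0 0 1"

```text
time_s: 48.72
position: [432.0, 276.7, 135.8]
tcp_rot: [0.004, 0.106, 0.994, 0.0]
wrist_force: [1.1, 0.3, 1.1]
gripper_width: -0.3
grasp_force: 1.0
```

Request:
send_rows --pt "-0.008 0.0018 -0.004 0 0 0 1" --pt "-0.008 0.0018 -0.004 0 0 0 1"

```text
time_s: 48.88
position: [415.4, 280.2, 127.1]
tcp_rot: [0.003, 0.106, 0.994, 0.0]
wrist_force: [-0.1, 0.3, 1.3]
gripper_width: 0.4
grasp_force: 0.9
```

```bash
python3 cov.py; python3 - <<'E'
from h import *
a=vision.capture("scene"); b=cv2.imread("pics/s1.png"); d=cv2.absdiff(a,b).max(2)
g=a.astype(int); m=(g[...,1]>g[...,2]+12)&(g[...,1]>g[...,0]+3)
m0=(b.astype(int)[...,1]>b.astype(int)[...,2]+12)&(b.astype(int)[...,1]>b.astype(int)[...,0]+3)
for k in (m0,m):
  ys,xs=np.nonzero(k[220:325,165:260]); print(len(xs),ys.min()+220,xs.min()+165,xs.max()+165,np.bincount(ys//5))
E
```

```text
x' 23.602297039222073 y' -51.57260081286295 z 127.1186182644142 F [-0.1   0.29  1.34] psi 2.929603594355198
3971 227 175 250 [  0  16 155 290 318 308 303 304 296 299 275 271 180 122 129 215 205 164
  86  35]
1673 250 179 250 [  0   0   0   0   0   0  67  85  46  64 136 180 148 119 128 207 202 170
  85  35   1]
```

Request:
send_rows --pt "-0.0075 0.0024 -0.004 0 0 0 1" --pt "-0.0075 0.002 -0.004 0 0 0 1" --pt "-0.006 0.0013 -0.006 0 0 0 1" --pt "-0.006 0.0013 -0.006 0 0 0 1" --pt "-0.0045 0.001 -0.007 0 0 0 1" --pt "-0.0045 0.001 -0.007 0 0 0 1" --pt "-0.003 0.0006 -0.008 0 0 0 1" --pt "-0.003 0.0006 -0.008 0 0 0 1"

```text
time_s: 49.6
position: [374.0, 290.3, 76.7]
tcp_rot: [0.003, 0.106, 0.994, 0.0]
wrist_force: [0.2, 0.1, -0.1]
gripper_width: -0.2
grasp_force: 0.5
```

```bash
python3 cov.py
```

```text
x' -19.016267713514114 y' -50.51433867516205 z 76.65877915046556 F [ 0.17  0.13 -0.09] psi 2.929671389403897
```

Request:
send_rows --pt "-0.002 0.0004 -0.005 0 0 0 1" --pt "-0.001 0.0002 -0.005 0 0 0 1" --pt "0 0 -0.003 0 0 0 1" --pt "0 0 0 0 0 0 1"

```text
time_s: 49.93
position: [371.1, 290.5, 63.8]
tcp_rot: [0.003, 0.106, 0.994, -0.0]
wrist_force: [-0.6, -0.3, -0.1]
gripper_width: -0.2
grasp_force: 0.0
```

Request:
send_rows --pt "0 0 -0.002 0 0 0 1" --pt "0 0 -0.002 0 0 0 1" --pt "0 0 -0.001 0 0 0 1" --pt "0 0 0 0 0 0 1"

```text
time_s: 50.27
position: [371.8, 290.9, 60.5]
tcp_rot: [0.004, 0.106, 0.994, 0.0]
wrist_force: [-1.1, -1.9, 7.3]
gripper_width: 0.1
grasp_force: 3.6
```

Request:
send_rows --pt "0 0 -0.002 0 0 0 1" --pt "0 0 -0.002 0 0 0 1" --pt "0 0 0 0 0 0 1"

```text
time_s: 50.52
position: [371.9, 291.0, 60.0]
tcp_rot: [0.004, 0.106, 0.994, 0.001]
wrist_force: [-9.4, -6.7, 39.2]
gripper_width: 0.3
grasp_force: 19.8
```

Request:
send_rows --pt "0 0 -0.003 0 0 0 1" --pt "0 0 0 0 0 0 1" --pt "0 0 0 0 0 0 1"

```text
time_s: 50.77
position: [371.9, 291.1, 59.7]
tcp_rot: [0.005, 0.106, 0.994, 0.001]
wrist_force: [-15.2, -9.6, 64.2]
gripper_width: -0.2
grasp_force: 31.8
```

Request:
send_rows --pt "0 0 0.007 0 0 0 1" --pt "0 0 0.02 0 0 0 1" --pt "0 0 0.04 0 0 0 1" --pt "0 0 0.04 0 0 0 1" --pt "0 -0.03 0.04 0 0 0 1" --pt "0 -0.04 0.01 0 0 0 1" --pt "-0.02 -0.04 0 0 0 0 1" --pt "-0.02 -0.04 0 0 0 0 1" --pt "0 0 0 0 0 0 1" --pt "0 0 0 0 0 0 1"

```text
time_s: 51.6
position: [333.5, 149.8, 203.3]
tcp_rot: [0.004, 0.107, 0.994, 0.0]
wrist_force: [0.6, -0.0, 0.5]
gripper_width: 0.2
grasp_force: 0.0
```

```bash
python3 - <<'E'
from h import *
print(bot.sense()["position"],bot.sense()["wrist_force"])
for cam_ in ("top","scene"):
  a=vision.capture(cam_); cv2.imwrite(f"pics/f_{cam_}.png",a)
  for n,z in dict(spanner_a=6.5,hung_a=200,gear_large=3,gear_small=3,gear_old=2,parts_dish=2,tape_black=0,solder_reel=0).items():
    for r in spotter.look_for(cam_,n)[:7]:
      if r["conf"]>.4: print(cam_,n,round(r["conf"],2),np.array(r["pixel"]),onz(cam_,r["pixel"],z)[:2])
a=cv2.imread("pics/f_scene.png").astype(int); m=(a[...,1]>a[...,2]+12)&(a[...,1]>a[...,0]+3)
ys,xs=np.nonzero(m[220:325,165:260]); print(len(xs),ys.min()+220,np.bincount(ys//5))
E
```

```text
[333.45 149.81 203.27] [ 0.62 -0.04  0.54]
top spanner_a 0.54 [336.5 176.8] [628.82 -42.27]
top spanner_a 0.41 [404.6 179.1] [ 623.71 -223.17]
top hung_a 0.68 [322.  175.3] [597.87  15.1 ]
top hung_a 0.67 [352.8 175.6] [597.6  -51.91]
top hung_a 0.51 [419.1 181.2] [ 586.13 -195.99]
top gear_small 0.49 [201.2 179.8] [619.28 317.37]
top gear_old 0.67 [202.5 176.6] [628.07 314.3 ]
top gear_old 0.59 [183.9 262.1] [401.38 358.23]
top parts_dish 0.82 [202.8 177.8] [624.85 313.43]
top tape_black 0.46 [303.2 218.2] [518.58  45.68]
top solder_reel 0.97 [160.5 206.1] [548.67 424.41]
scene spanner_a 0.56 [319.9 175.6] [ 773.85 -215.71]
scene spanner_a 0.51 [343.8 173.9] [ 744.75 -302.39]
scene hung_a 0.64 [349.  170.4] [ 507.46 -132.2 ]
scene hung_a 0.55 [333.3 164. ] [ 558.19 -110.66]
scene gear_old 0.51 [197.9 242.2] [624.48 309.42]
scene parts_dish 0.54 [200.4 237. ] [643.97 294.5 ]
scene tape_black 0.57 [288.9 239.5] [515.32  57.13]
scene solder_reel 0.69 [171.1 264.5] [569.23 409.17]
2489 263 [  0   0   0   0   0   0   0   0  21 162 270 283 303 330 337 301 199 161
  87  35]
```

```bash
python3 - <<'E'
import cv2,numpy as np
a=cv2.imread("pics/t0.png");b=cv2.imread("pics/f_top.png")
for n,(x,y) in dict(tape=(299,221),reel=(162,205)).items():
  A=cv2.cvtColor(a[y-15:y+15,x-15:x+15],6);B=cv2.cvtColor(b[y-22:y+22,x-22:x+22],6)
  r=cv2.matchTemplate(B,A,cv2.TM_CCOEFF_NORMED);_,v,_,l=cv2.minMaxLoc(r);print(n,v,np.array(l)-7)
A=cv2.imread("pics/s0.png");B=cv2.imread("pics/f_scene.png")
for h,(x,y) in dict(tape=(291,240),reel=(172,266)).items():
  r=cv2.matchTemplate(B[y-20:y+20,x-20:x+20],A[y-13:y+13,x-13:x+13],cv2.TM_CCOEFF_NORMED);_,v,_,l=cv2.minMaxLoc(r);print(h,v,np.array(l)-7)
E
```

```text
tape 0.9956668615341187 [0 0]
reel 0.9995917677879333 [0 0]
tape 0.881137490272522 [0 0]
reel 0.5600100159645081 [-1  0]
```

Bystanders are unmoved; everything is in place. Handing in.

```bash
python3 -c "
from workcell import bot
print(bot.finish_job())"
```

```text
the job is handed in; nothing more can be done
None
```

I handed the job in at about 52 s: spanners a, c and b hang on hooks 1, 3 and 5, the worn gear lies in the dish, both new gears are keyed home, and the cover is shut; my last camera checks show the tape roll and solder reel unmoved, but the judge's verdict was not shown to me.

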